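# Seat a column in the bench column heater

## Task

A steel chromatography column has been left lying askew across the bed of the open column heater. Without lifting it off the bed, swing its free end round until it drops into line in the V-groove (the guide post is there to pivot it against), then slide it gently along the groove until its front end is fully home against the inlet block, and close the heater's lid. Leave the other things on the bench alone.

Things in the scene. Friction and masses are not known exactly. Their poses are not given: they have to be found in the camera images.
- heater: Bench column heater, fixed: white housing, aluminium bed, 205 (x) by 125 mm (y), bed 55 mm above the bench, flat, rimless, y -61 to +62 mm. Its x runs along the V-groove to the inlet block, y to the lid's hinge, z up. Origin on the bench below the groove's centre line. The 90-degree groove, 24 mm wide, 12 mm deep, runs from the bed's open tail end (x = -90 mm) to the block's face (x = +85 mm).
- inlet_block: Fixed aluminium end stop across the far end of the groove, 70 mm wide (y), 24 mm thick, rising 31 mm above the bed. Axes as the heater's. Origin: bottom of its face (bed level), on the groove's centre line.
- stop_face (a point): The point of the inlet block's face, on the groove's centre line and 60.7 mm above the bench, that the centre of the column's front end must touch. Axes as the heater's; +x points into the block. A column home in the groove has its axis at this height, its top 73 mm above the bench, its tail end 160 mm before this point.
- guide_post (a point): Top centre of the fixed steel guide post, 10 mm in diameter, 25 mm tall above the bed, on the open (-y) side of the groove, 22.5 mm from the groove's centre line and 70 mm before the inlet block's face.
- column: Smooth round steel rod 160 mm long, 25 mm in diameter, about 0.32 kg, dark end fittings, paper band. Its x runs along it towards its front end (the end nearer the inlet block). Origin on its surface, underneath at the start, 20 mm behind the front end: it turns as the column rolls, so use the points.
- column_front (a point): Centre of the column's front end face (on its axis), the end that must touch the inlet block. At the start it is 45 to 65 mm short of the block, just past the guide post and over the groove.
- column_mid (a point): Middle of the column, on its axis. Lying in the groove it is 60.7 mm above the bench. Sliding the column along the groove takes 2 to 5 N, with a short knock when first touched.
- column_tail (a point): Centre of the column's tail end face (on its axis), the free end. At the start the column lies flat on the bed (axis 67.5 mm above the bench), turned 0.33 to 0.47 rad from the groove, so that the tail points to the heater's -y side and reaches out over the bed's tail end.
- lid (a joint): Angle of the lid, rad: 0 closed, 2.0 fully open; starts at 1.75 to 1.95, leaning back past upright. White shell 173 mm long, 125 wide, 31 high, 4 mm thick. A stiff friction hinge (0.35 N m) holds it at any angle: push it over and press it right down. Its tail wall lands on a column that is not home. Closed, its top is 86 mm above the bench.
- lid_hinge (a point): Middle of the lid's hinge line (parallel to the heater's x), 62 mm to the +y side of the groove, 55 mm above the bench.
- lid_edge (a point): Middle of the upper edge of the lid's free long side: with the lid closed, 125 mm from the hinge line towards -y and 31 mm above it. It moves with the lid. A 12 mm finger lip sticks out beyond that side, 17 mm below its top.
- wrench: Bystander: steel open-ended wrench, 150 mm, lying on the bench on the heater's -y side. Origin: centre of its underside.
- vial_rack: Bystander: grey rack of vials, 60 x 120 x 49 mm. Origin: centre of its underside.
- column_case: Bystander: open cardboard case 200 x 55 x 30 mm with a thinner spare column. Origin: centre of its underside.
- solvent_a: Bystander: glass solvent bottle, 86 mm in diameter, 180 mm tall. Origin: centre of its underside.
- amber_jar: Bystander: amber jar, 64 mm in diameter, 100 mm tall. Origin: centre of its underside.
- beaker: Bystander: glass beaker, 68 mm in diameter, 85 mm tall. Origin: centre of its underside.
- tip_box: Bystander: clear box with grey lid, 118 x 83 x 62 mm. Origin: centre of its underside.

How it is judged (in metres and radians):
On the way, in this order (a step that is already met when the one before it is completed fails the run):
1. the column has been swung into line and lies down in the V-groove (angle between the x axis of column and the x axis of heater, either way round below 0.04 rad and z of column_mid in the frame of heater below 0.064 m and y of column_mid in the frame of heater between -0.004 and 0.004 m), for 0.2 s.
2. the column's front end touches the inlet block (within 2.5 mm), the column still down in the groove (x of column_front in the frame of stop_face above -0.0025 m and angle between the x axis of column and the x axis of heater, either way round below 0.04 rad and z of column_mid in the frame of heater below 0.064 m), for 0.2 s.
3. the lid is closed (value of joint lid below 0.04 rad), for 0.2 s.
At the end, for the whole second after the job is handed in: The column lies at rest down in the V-groove (in line within 0.04 rad, its middle within 4 mm of the groove's centre line and less than 64 mm above the bench) with its front end within 2.5 mm of the inlet block, and the lid is closed to within 0.04 rad (all of step 2 and y of column_mid in the frame of heater between -0.004 and 0.004 m and linear speed of column below 0.01 m/s and value of joint lid below 0.04 rad); the robot touches nothing.
It fails at once if the column is lifted off the bed (its middle, front or tail more than 100 mm above the bench) (height (world z) of any of column_mid, column_front, column_tail above 0.1 m).
It fails at once if the column falls off the heater (height (world z) of column_mid below 0.04 m).
It fails at once if the column is rammed into the inlet block (more than 45 N) (contact force between column and inlet_block above 45 N).
It fails at once if a bystander is moved more than 25 mm (distance of any of wrench, vial_rack, column_case, solvent_a, amber_jar, beaker, tip_box from where it was at the start of the episode above 0.025 m).
It also fails if it takes over 67 s, if anything falls off the work surface, if the arm or the gripper's body presses on something with over 40 N, if the wrist force passes 120 N, or if a joint passes its speed limit or range.

## Robot

A 6-joint arm with a two-finger parallel gripper is mounted at the origin on the work surface. World frame = base frame: x ahead of the robot, y to its left, z up, the work surface at z = 0. Lengths are in m, angles in degrees, forces in N, time in s.
With the tool pointing down it reaches from about 0.25 to 0.725 m from the base axis. Payload 9.7 kg.
Tool frame: the origin (TCP) lies at the very end of the fingers, on their centre line; the grasp point (between the pads) lies 19 mm behind it; z points along the fingers, x is the direction in which the jaws open and shut, and the axes are right-handed (so a half turn about z gives the same grasp; the last joint's range is limited). The gripper opens to 85 mm and grips with 20 to 120 N. Pads are 22 mm wide; open, the fingers measure 114 mm over their backs; the gripper's body (76 mm by 85 mm) begins 54 mm behind the grasp point. The pads swing forward as they close: fully open they stand 13 mm farther back than shut.
Start: joints at [71.219, 4.979, 10.078, 95.1, 0, 90], TCP at [0.177, 0.521, 0.231] pointing down, gripper open.
Joint ranges: [-179.16, 179.16], [-48.56, 103.87], [-65.8, 70.77], [-126.05, 130.52], [-82.76, 87.17], [-180, 180]. Speed limits (degrees/s): [127.2, 127.2, 147.25, 180, 180, 180].

## Interface

Orientations are given as a 3x3 rotation matrix whose columns are the frame's x, y, z axes.
In Python, from workcell import manip gives the robot as it stands.
- The arm moves only by the tool jog_arm, never from a script. Its argument "deltas" is a list of rows, each an object with "offset": the shift along the tool's x, y, z each as a share of 8 cm, from -1 to 1, a list of three; "angular": the turn, a rotation vector about the tool's x, y, z each as a share of 2 pi rad, from -1 to 1, a list of three; "grip": the opening in per cent of the stroke, from 0 (shut) to 100 (fully open). A call has 1 to 10 rows; each row is the pose to reach, as a shift and turn from the pose commanded when the call began, along the tool's axes at that moment, turning the shorter way round; what a row does not reach only later rows make up. A row lasts 1/12 s, in which the tool goes at most 41.7 mm and 7.16 degrees, less where a joint would pass 70% of its speed; a pose out of reach is approached as far as the arm can. A call with a number of a shift or a turn outside -1 to 1 is refused whole. A call with a gripper value outside its range is refused whole. The fingers move at their own pace and stop on an object; the grip force is fixed at half the most. Time passes only in rows, so rows that repeat a pose let the fingers close. It gives the time, the measured TCP pose, the force and the opening at its end, in the units of the state.
- manip.get_obs(): the state, without advancing time (a new reading comes with each control period).
- manip.capture(name): name is "scene" or "top" or "wrist"; returns the picture (480x640x3 uint8, red, green, blue); there is no depth.
- manip.camera_params(name): a dict with "mtx" (3x3 intrinsics, pixels), "origin" and "attitude" of the camera in the world. Camera axes: x right, y down, z forward; pixel columns grow to the right and rows downward; lengths in m; the calibration is good to about 2 mm. A picture is of the moment at which its call begins: read the wrist's pose just before it. camera_params takes no time and is no camera call; for the wrist camera it gives the pose at the moment of the call.
- manip.job_done(): hands the job in, once; it reports no verdict.
The state is a dict: "t": time; "q": joint angles; "qvel": joint speeds; "effort": joint torques, N m; "tcp_pos": TCP position; "eef_rot": TCP orientation; "wrist_force": force on the tool from outside, world axes, zero at the start; "torque": the same for the moment, N m; "finger_gap": opening from 0.0 (shut) to 1.0 (fully open).
Only numpy, scipy, OpenCV 4.12 (cv2) and the standard library are available. Lean on these libraries where they do the work, as an engineer would, in place of code of your own. Each camera call takes 0.05 s, during which the arm holds its last target.

## Working session

There is one attempt and no reset: what is moved stays moved. The work goes in short steps, Python scripts to look and compute and a tool call to move; the robot and the scene stay as the last step left them, time stands still between calls to the robot, and variables do not carry over. Pictures are saved under pics/ and viewed, and the job is handed in when it is done.

Besides the shell and the picture viewer there is one more tool, called after "Call:" by a JSON object that holds its "fn" and its "kwargs". jog_arm: Moves the arm, as the interface text tells. Its arguments: {"type":"object","properties":{"deltas":{"type":"array","items":{"type":"object","properties":{"offset":{"type":"array","items":{"type":"number","minimum":-1,"maximum":1}},"angular":{"type":"array","items":{"type":"number","minimum":-1,"maximum":1}},"grip":{"type":"number"}}}}},"required":["deltas"]}

```bash
mkdir -p pics; ls
python3 - <<'E'
from workcell import manip
import cv2,json
o=manip.get_obs(); print(o)
for n in ("scene","top","wrist"):
    p=manip.camera_params(n); print(n,p)
    im=manip.capture(n); cv2.imwrite(f"pics/{n}0.png",im[:,:,::-1])
E
```

```text
pics
{'t': 0.0, 'q': array([7.12196449e+01, 5.00885714e+00, 1.00323249e+01, 9.51000350e+01,
       6.23554747e-04, 9.00005981e+01]), 'qvel': array([-0.05318696, -0.01765084,  0.02160187,  0.05748942, -0.0512648 ,
       -0.01314248]), 'effort': array([-1.69666869e-04, -5.20388567e+01,  4.64805114e+01,  1.63569627e-02,
        1.37831626e-05,  6.21069532e-06]), 'tcp_pos': array([0.17698461, 0.52048339, 0.23058553]), 'eef_rot': array([[ 3.21950696e-01,  9.46756334e-01, -4.40529665e-04],
       [ 9.46755493e-01, -3.21950997e-01, -1.26169864e-03],
       [-1.33635015e-03, -1.08691243e-05, -9.99999107e-01]]), 'wrist_force': array([ 0.24502765, -0.11266424, -0.08664056]), 'torque': array([ 3.40145529e-02, -6.04078745e-02, -2.00024984e-06]), 'finger_gap': 1.0008762260310893}
scene {'mtx': array([[527.23690005,   0.        , 322.15404108],
       [  0.        , 527.23690005, 240.14782287],
       [  0.        ,   0.        ,   1.        ]]), 'origin': array([ 1.00798282, -0.76243567,  0.95662095]), 'attitude': array([[ 0.87297693,  0.34713633, -0.34264799],
       [ 0.48768675, -0.60889818, 
[... 161 characters left out ...]
, 232.87919053],
       [  0.        ,   0.        ,   1.        ]]), 'origin': array([0.44907495, 0.01238892, 1.6397468 ]), 'attitude': array([[-0.01314763, -0.99593738,  0.08908355],
       [-0.99987528,  0.01231523, -0.00988725],
       [ 0.00875   , -0.08920244, -0.99597508]])}
wrist {'mtx': array([[422.06037398,   0.        , 318.5411139 ],
       [  0.        , 422.06037398, 240.00013855],
       [  0.        ,   0.        ,   1.        ]]), 'origin': array([0.1114251 , 0.54439847, 0.37240551]), 'attitude': array([[ 3.21158545e-01,  9.11224979e-01,  2.57926787e-01],
       [ 9.47025440e-01, -3.08997140e-01, -8.75418946e-02],
       [-7.17214458e-05,  2.72378056e-01, -9.62190308e-01]])}
```

View pics/scene0.png

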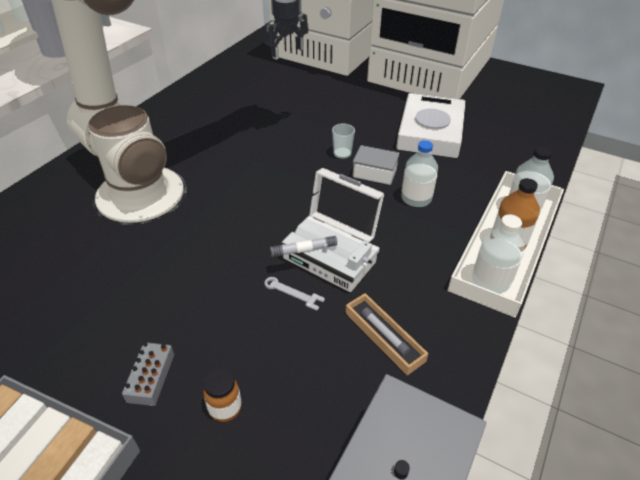

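View pics/top0.png

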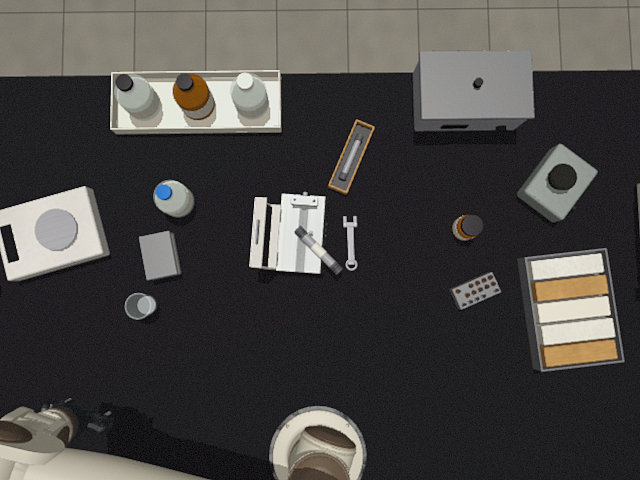

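View pics/wrist0.png

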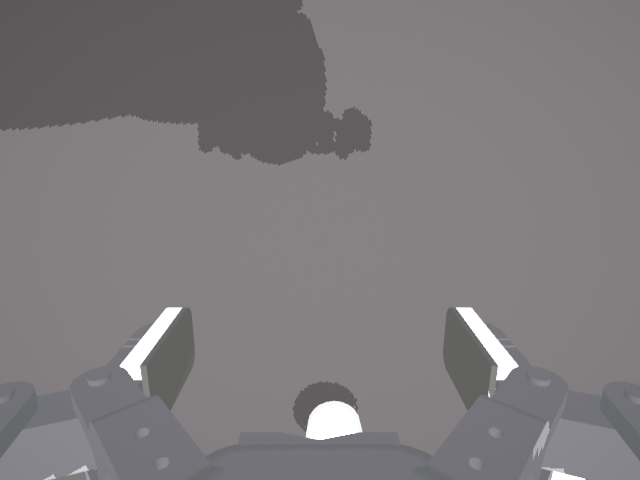

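The top view shows the heater near px (300,235), with its x axis pointing up the image (about world +x) and the lid leaning back on the left. The column runs from about (300,232) to (337,270), with its tail at the lower right. I'll zoom in.

Run:
```python
import cv2
a=cv2.imread("pics/top0.png")[180:290,235:370]; cv2.imwrite("pics/topz.png",cv2.resize(a,None,fx=5.9,fy=5.4,interpolation=cv2.INTER_CUBIC))
a=cv2.imread("pics/scene0.png")[165:315,250:400]; cv2.imwrite("pics/scenez.png",cv2.resize(a,None,fx=4,fy=4,interpolation=cv2.INTER_CUBIC))
```

```text
(no output)
```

View pics/topz.png

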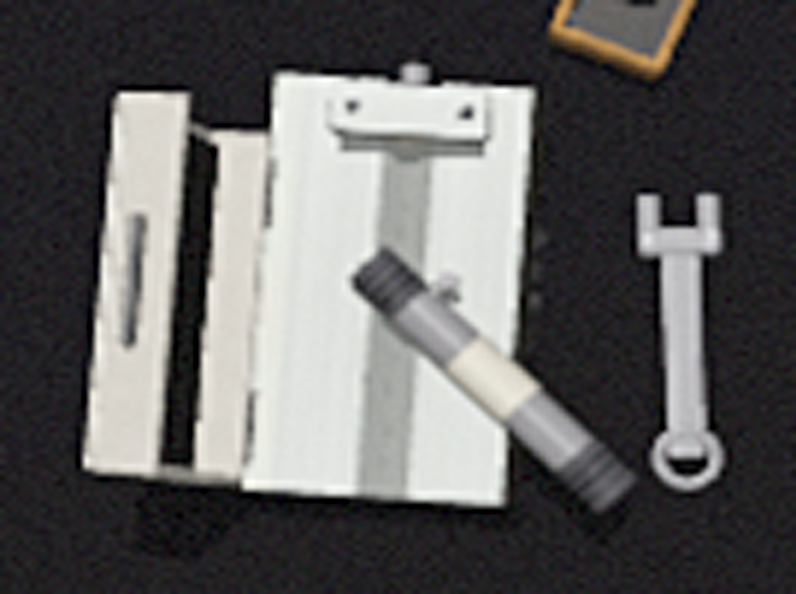

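View pics/scenez.png

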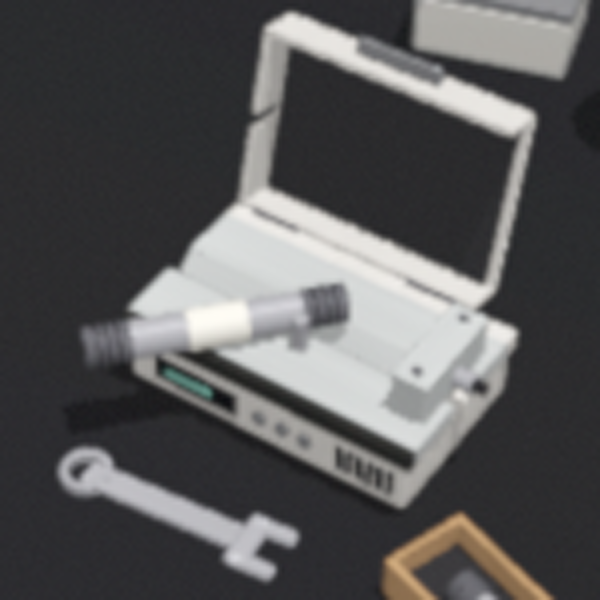

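```bash
cat > h.py <<'E'
import numpy as np, cv2
from workcell import manip
def ray(p,uv):
    d=np.linalg.solve(p["mtx"],np.array([uv[0],uv[1],1.0])); return np.array(p["origin"]),np.array(p["attitude"])@d
def onz(p,uv,z):
    o,d=ray(p,uv); return o+d*(z-o[2])/d[2]
def proj(p,X):
    c=np.array(p["attitude"]).T@(np.array(X)-p["origin"]); q=p["mtx"]@c; return q[:2]/q[2]
E
python3 - <<'E'
from h import *
p=manip.camera_params("top")
Z=lambda u,v:(235+(u+.5)/796*135-.5,180+(v+.5)/594*110-.5)
for n,u,v,z in [("bedFL",275,75,.055),("bedFR",535,90,.055),("bedTR",505,505,.055),("bedTL",242,490,.055),("grooveF",408,155,.055),("grooveT",383,493,.055),
 ("colfrontL",355,280,.0675),("colfrontR",385,248,.075),("tailR",632,480,.0675),("tailL",595,515,.0675),("post",450,285,.08),("wr1",640,200,0.005),("wr2",720,460,.005),("lidtopTL",115,95,.17),("lidTB",85,470,.17),("blkFaceL",330,130,.086),("blkFaceR",487,140,.086)]:
    print(n,onz(p,Z(u,v),z).round(4))
E
```

```text
bedFL [0.6978 0.0881 0.055 ]
bedFR [ 0.6889 -0.0298  0.055 ]
bedTR [ 0.4838 -0.0134  0.055 ]
bedTL [0.4927 0.1045 0.055 ]
grooveF [0.6571 0.0282 0.055 ]
grooveT [0.4904 0.0413 0.055 ]
colfrontL [0.5942 0.0525 0.0675]
colfrontR [0.609  0.0387 0.075 ]
tailR [ 0.495  -0.07    0.0675]
tailL [ 0.4782 -0.0532  0.0675]
post [0.5901 0.01   0.08  ]
wr1 [ 0.6393 -0.0794  0.005 ]
wr2 [ 0.5064 -0.1142  0.005 ]
lidtopTL [0.6713 0.1499 0.17  ]
lidTB [0.4994 0.163  0.17  ]
blkFaceL [0.6657 0.0624 0.086 ]
blkFaceR [ 0.66   -0.0073  0.086 ]
```

Call:
{"fn": "jog_arm", "kwargs": {"deltas": [{"offset": [-0.78,0.95,0],"grip": 0},{"offset": [-0.78,0.95,0],"grip": 0},{"offset": [-0.78,0.95,0],"grip": 0},{"offset": [-0.78,0.95,0],"grip": 0}]}}

```text
invalid input at $.deltas[0]: expected keys offset, angular, grip
```

Call:
{"fn": "jog_arm", "kwargs": {"deltas": [{"offset": [-0.78,0.95,0],"angular": [0,0,0],"grip": 0},{"offset": [-0.78,0.95,0],"angular": [0,0,0],"grip": 0},{"offset": [-0.78,0.95,0],"angular": [0,0,0],"grip": 0},{"offset": [-0.78,0.95,0],"angular": [0,0,0],"grip": 0}]}}

```text
t: 0.48
tcp_pos: [0.2303, 0.4348, 0.2317]
eef_rot: [[0.324, 0.946, 0.001], [0.946, -0.324, -0.0], [0.0, 0.001, -1.0]]
wrist_force: [-0.7, -0.8, -0.5]
finger_gap: 0.45
```

Call:
{"fn": "jog_arm", "kwargs": {"deltas": [{"offset": [-0.78,0.95,0],"angular": [0,0,0],"grip": 0},{"offset": [-0.78,0.95,0],"angular": [0,0,0],"grip": 0},{"offset": [-0.78,0.95,0],"angular": [0,0,0],"grip": 0}]}}

```text
t: 0.73
tcp_pos: [0.2818, 0.3513, 0.2313]
eef_rot: [[0.322, 0.947, 0.0], [0.947, -0.322, -0.001], [-0.001, 0.001, -1.0]]
wrist_force: [0.3, 0.4, 0.2]
finger_gap: 0.013
```

Call:
{"fn": "jog_arm", "kwargs": {"deltas": [{"offset": [-0.78,0.95,0],"angular": [0,0,0],"grip": 0},{"offset": [-0.78,0.95,0],"angular": [0,0,0],"grip": 0},{"offset": [-0.78,0.95,0],"angular": [0,0,0],"grip": 0}]}}

```text
t: 0.98
tcp_pos: [0.334, 0.2675, 0.2313]
eef_rot: [[0.323, 0.946, 0.0], [0.946, -0.323, -0.001], [-0.0, 0.001, -1.0]]
wrist_force: [-0.4, 0.5, -0.3]
finger_gap: -0.005
```

Call:
{"fn": "jog_arm", "kwargs": {"deltas": [{"offset": [-0.78,0.95,0],"angular": [0,0,0],"grip": 0},{"offset": [-0.78,0.95,0],"angular": [0,0,0],"grip": 0},{"offset": [-0.78,0.95,0],"angular": [0,0,0],"grip": 0}]}}

```text
t: 1.23
tcp_pos: [0.3861, 0.1839, 0.2312]
eef_rot: [[0.323, 0.946, 0.0], [0.946, -0.323, -0.001], [-0.001, 0.001, -1.0]]
wrist_force: [0.1, 0.1, -1.0]
finger_gap: -0.002
```

Call:
{"fn": "jog_arm", "kwargs": {"deltas": [{"offset": [-0.78,0.95,0],"angular": [0,0,0],"grip": 0},{"offset": [-0.78,0.95,0],"angular": [0,0,0],"grip": 0},{"offset": [-0.78,0.95,0],"angular": [0,0,0],"grip": 0}]}}

```text
t: 1.48
tcp_pos: [0.4382, 0.1002, 0.2309]
eef_rot: [[0.324, 0.946, 0.0], [0.946, -0.324, -0.001], [-0.001, 0.0, -1.0]]
wrist_force: [-0.8, -0.1, 0.7]
finger_gap: -0.003
```

Call:
{"fn": "jog_arm", "kwargs": {"deltas": [{"offset": [-0.78,0.95,0],"angular": [0,0,-0.04],"grip": 0},{"offset": [-0.78,0.95,0],"angular": [0,0,-0.04],"grip": 0},{"offset": [-0.78,0.95,0],"angular": [0,0,-0.04],"grip": 0},{"offset": [-0.78,0.95,0],"angular": [0,0,-0.04],"grip": 0}]}}

```text
t: 1.82
tcp_pos: [0.4902, 0.0167, 0.2302]
eef_rot: [[0.077, 0.997, -0.001], [0.997, -0.077, -0.001], [-0.001, -0.001, -1.0]]
wrist_force: [0.5, 0.5, -0.7]
finger_gap: -0.001
```

Run:
```python
from h import *
p=manip.camera_params("wrist"); np.save("w1.npy",p,allow_pickle=True)
cv2.imwrite("pics/w1.png",manip.capture("wrist")[:,:,::-1])
```

```text
(no output)
```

View pics/w1.png

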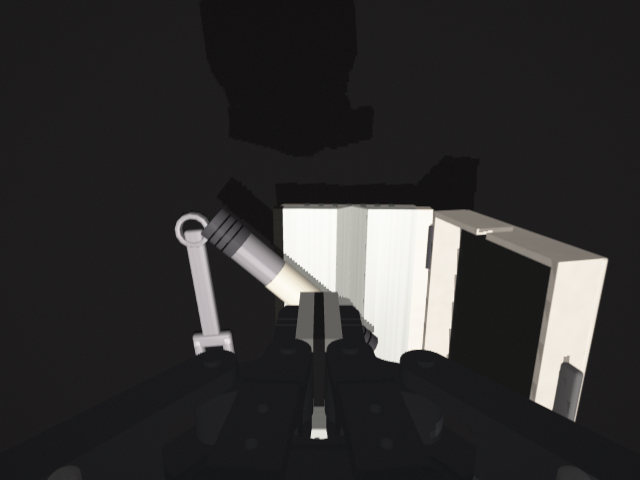

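The wrist view has image down as heater +x and right as +y. The tail fitting is at about (205–245, 207–255), the bed's tail edge is at v≈207, the groove runs through (352,207)–(352,290), and the closed fingers are at (297–342, 292+). I'll measure from here.

Run:
```python
import cv2
a=cv2.imread("pics/w1.png")[180:380,170:450]
a=cv2.convertScaleAbs(a,alpha=1.3,beta=25)
cv2.imwrite("pics/w1z.png",cv2.resize(a,None,fx=2.85,fy=2.85,interpolation=cv2.INTER_CUBIC))
```

```text
(no output)
```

View pics/w1z.png

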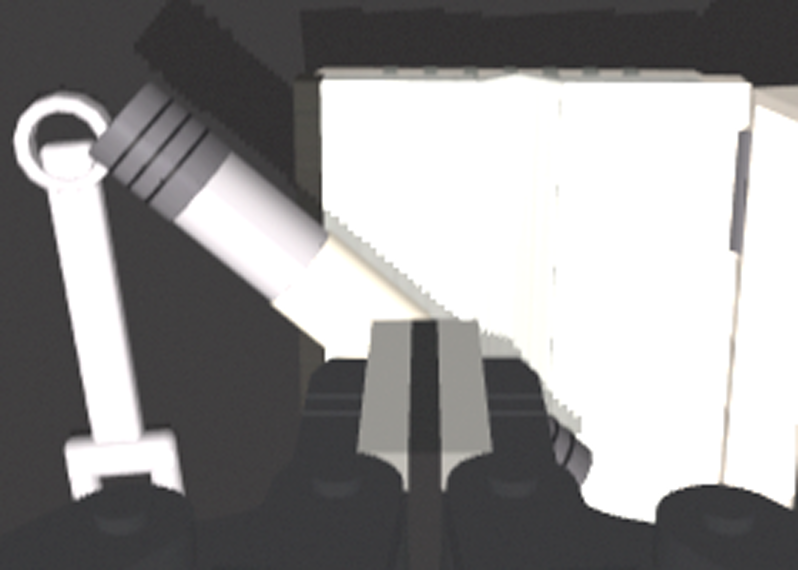

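Run:
```python
from h import *
p=np.load("w1.npy",allow_pickle=True).item()
Z=lambda u,v:(170+(u+.5)/2.85-.5,180+(v+.5)/2.85-.5)
for n,u,v,z in [("bedT-y",322,80,.055),("bedT+y",750,82,.055),("bed-y low",326,360,.055),("bed+y low",728,440,.055),("tailedgeA",95,148,.0675),("tailedgeB",155,82,.0675),
 ("sideL1",175,222,.0675),("sideL2",272,300,.0675),("sideR1",232,150,.0675),("sideR2",330,236,.0675),("groove c",518,80,.055)]:
    print(n,onz(p,Z(u,v),z).round(4))
```

```text
bedT-y [ 0.4829 -0.0085  0.055 ]
bedT+y [0.4922 0.1059 0.055 ]
bed-y low [ 0.5642 -0.0155  0.055 ]
bed+y low [0.5985 0.0992 0.055 ]
tailedgeA [ 0.4939 -0.0683  0.0675]
tailedgeB [ 0.4777 -0.0502  0.0675]
sideL1 [ 0.5157 -0.0501  0.0675]
sideL2 [ 0.5398 -0.0268  0.0675]
sideR1 [ 0.4972 -0.0326  0.0675]
sideR2 [ 0.5228 -0.0093  0.0675]
groove c [0.4869 0.0439 0.055 ]
```

Call:
{"fn": "jog_arm", "kwargs": {"deltas": [{"offset": [-0.6,0.28,0.5],"angular": [0,0,0],"grip": 0},{"offset": [-0.6,0.28,0.5],"angular": [0,0,0],"grip": 0},{"offset": [-0.6,0.28,0.5],"angular": [0,0,0],"grip": 0}]}}

```text
t: 2.12
tcp_pos: [0.5065, -0.0312, 0.1877]
eef_rot: [[0.078, 0.997, -0.004], [0.997, -0.078, -0.0], [-0.0, -0.004, -1.0]]
wrist_force: [0.7, 0.0, -0.3]
finger_gap: 0.002
```

Call:
{"fn": "jog_arm", "kwargs": {"deltas": [{"offset": [-0.6,0.28,0.5],"angular": [0,0,0],"grip": 0},{"offset": [-0.6,0.28,0.5],"angular": [0,0,0],"grip": 0},{"offset": [-0.6,0.28,0.5],"angular": [0,0,0],"grip": 0}]}}

```text
t: 2.37
tcp_pos: [0.5251, -0.0805, 0.148]
eef_rot: [[0.078, 0.997, -0.004], [0.997, -0.078, 0.0], [-0.0, -0.004, -1.0]]
wrist_force: [0.2, -0.8, -0.4]
finger_gap: 0.003
```

Call:
{"fn": "jog_arm", "kwargs": {"deltas": [{"offset": [0,0,0.4],"angular": [0,0,0],"grip": 0},{"offset": [0,0,0.8],"angular": [0,0,0],"grip": 0},{"offset": [0,0,1.0],"angular": [0,0,0],"grip": 0},{"offset": [0,0,1.0],"angular": [0,0,0],"grip": 0},{"offset": [0,0,1.0],"angular": [0,0,0],"grip": 0}]}}

```text
t: 2.78
tcp_pos: [0.5253, -0.0783, 0.0718]
eef_rot: [[0.076, 0.997, -0.001], [0.997, -0.076, 0.0], [0.0, -0.001, -1.0]]
wrist_force: [-0.1, -0.4, -0.1]
finger_gap: 0.001
```

Call:
{"fn": "jog_arm", "kwargs": {"deltas": [{"offset": [0,0,0.13],"angular": [0,0,0],"grip": 0},{"offset": [0,0,0.13],"angular": [0,0,0],"grip": 0}]}}

```text
t: 2.95
tcp_pos: [0.526, -0.0792, 0.0611]
eef_rot: [[0.076, 0.997, 0.001], [0.997, -0.076, -0.0], [0.0, 0.001, -1.0]]
wrist_force: [-0.6, 0.0, -0.8]
finger_gap: -0.0
```

Run:
```python
from h import *
print(manip.get_obs()['tcp_pos'])
cv2.imwrite("pics/w2.png",manip.capture("wrist")[:,:,::-1])
```

```text
[ 0.52600931 -0.07919008  0.06112641]
```

View pics/w2.png

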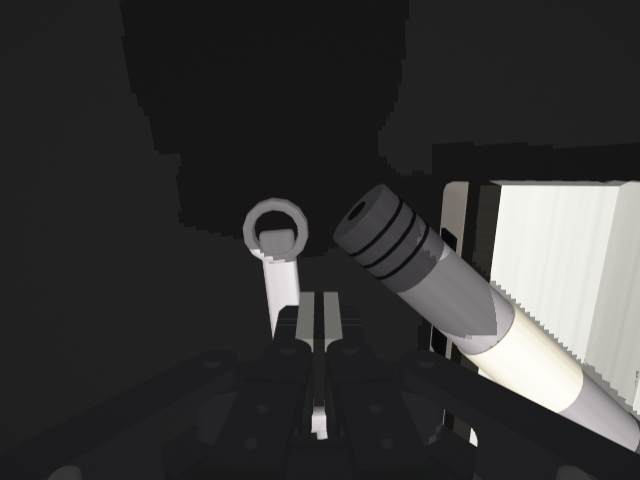

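Call:
{"fn": "jog_arm", "kwargs": {"deltas": [{"offset": [0.065,-0.096,0],"angular": [0,0,0],"grip": 0},{"offset": [0.133,-0.184,0],"angular": [0,0,0],"grip": 0},{"offset": [0.173,-0.23,0],"angular": [0,0,0],"grip": 0},{"offset": [0.215,-0.274,0],"angular": [0,0,0],"grip": 0},{"offset": [0.259,-0.316,0],"angular": [0,0,0],"grip": 0},{"offset": [0.305,-0.356,0],"angular": [0,0,0],"grip": 0}]}}

```text
t: 3.5
tcp_pos: [0.499, -0.0529, 0.0613]
eef_rot: [[0.076, 0.997, 0.001], [0.997, -0.076, -0.0], [-0.0, 0.001, -1.0]]
wrist_force: [2.2, -0.7, 0.6]
finger_gap: -0.0
```

Run:
```python
from h import *
o=manip.get_obs();print(o['tcp_pos'],o['wrist_force'])
cv2.imwrite("pics/w3.png",manip.capture("wrist")[:,:,::-1])
```

```text
[ 0.49895028 -0.05291858  0.06131879] [ 2.15018876 -0.70669241  0.5633333 ]
```

View pics/w3.png

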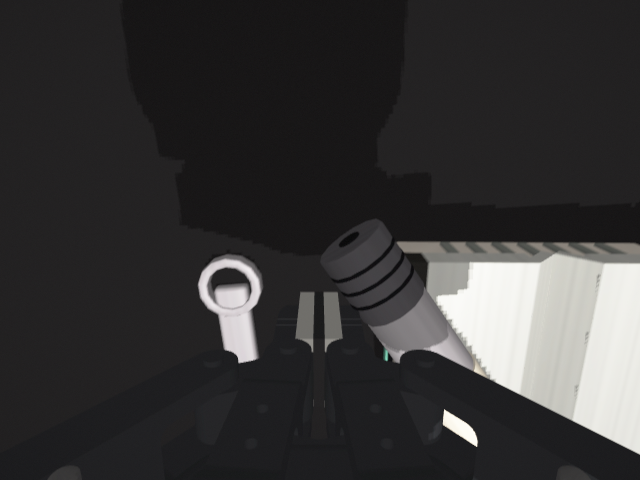

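Call:
{"fn": "jog_arm", "kwargs": {"deltas": [{"offset": [0.048,-0.039,0],"angular": [0,0,0],"grip": 0},{"offset": [0.098,-0.074,0],"angular": [0,0,0],"grip": 0},{"offset": [0.148,-0.109,0],"angular": [0,0,0],"grip": 0},{"offset": [0.2,-0.14,0],"angular": [0,0,0],"grip": 0},{"offset": [0.254,-0.169,0],"angular": [0,0,0],"grip": 0},{"offset": [0.309,-0.196,0],"angular": [0,0,0],"grip": 0},{"offset": [0.364,-0.221,0],"angular": [0,0,0],"grip": 0},{"offset": [0.421,-0.243,0],"angular": [0,0,0],"grip": 0}]}}

```text
t: 4.22
tcp_pos: [0.4819, -0.0176, 0.0607]
eef_rot: [[0.076, 0.997, -0.0], [0.997, -0.076, 0.0], [0.0, -0.0, -1.0]]
wrist_force: [0.7, -0.6, 1.2]
finger_gap: -0.002
```

Run:
```python
from h import *
o=manip.get_obs();print(o['tcp_pos'],o['wrist_force'])
a=manip.capture("wrist")[:,:,::-1]
b=cv2.resize(manip.capture("top")[180:290,235:370,::-1],None,fx=4.36,fy=4.36,interpolation=cv2.INTER_CUBIC)
cv2.imwrite("pics/w4.png",a);cv2.imwrite("pics/t4.png",b)
```

```text
[ 0.48190012 -0.01763002  0.06074309] [ 0.67434251 -0.62840015  1.20397776]
```

View pics/w4.png

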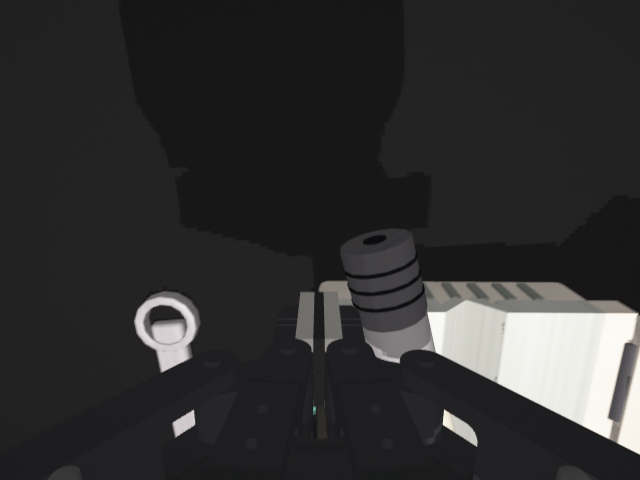

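View pics/t4.png

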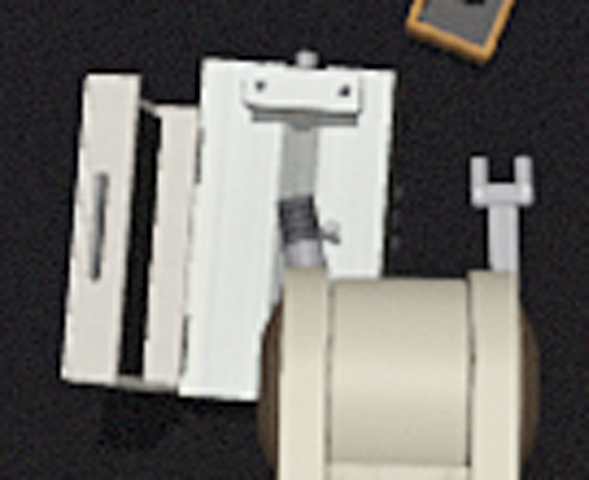

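Call:
{"fn": "jog_arm", "kwargs": {"deltas": [{"offset": [0.03,-0.01,0],"angular": [0,0,0],"grip": 0},{"offset": [0.058,-0.02,0],"angular": [0,0,0],"grip": 0},{"offset": [0.087,-0.029,0],"angular": [0,0,0],"grip": 0},{"offset": [0.116,-0.038,0],"angular": [0,0,0],"grip": 0},{"offset": [0.146,-0.045,0],"angular": [0,0,0],"grip": 0},{"offset": [0.176,-0.051,0],"angular": [0,0,0],"grip": 0},{"offset": [0.206,-0.058,0],"angular": [0,0,0],"grip": 0},{"offset": [0.236,-0.064,0],"angular": [0,0,0],"grip": 0}]}}

```text
t: 4.98
tcp_pos: [0.4784, 0.0015, 0.0606]
eef_rot: [[0.076, 0.997, -0.001], [0.997, -0.076, 0.001], [0.0, -0.001, -1.0]]
wrist_force: [0.0, 0.0, -0.5]
finger_gap: -0.0
```

Run:
```python
from h import *
o=manip.get_obs();print(o['tcp_pos'],o['wrist_force'])
a=manip.capture("wrist")[:,:,::-1]
cv2.imwrite("pics/w5.png",a)
```

```text
[0.47836109 0.00151036 0.06061341] [ 0.01598552  0.04039398 -0.48205043]
```

View pics/w5.png

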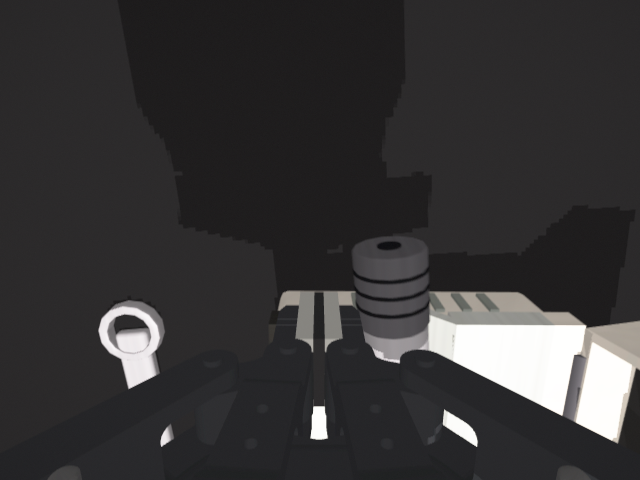

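Call:
{"fn": "jog_arm", "kwargs": {"deltas": [{"offset": [-0.1,-0.45,-0.1],"angular": [0,0,0],"grip": 0},{"offset": [-0.1,-0.9,-0.5],"angular": [0,0,0],"grip": 0},{"offset": [-0.1,-0.9,-0.9],"angular": [0,0,0],"grip": 0},{"offset": [0.2,-0.9,-1],"angular": [0,0,0],"grip": 0},{"offset": [0.2,-0.9,-1],"angular": [0,0,0],"grip": 0}]}}

```text
t: 5.45
tcp_pos: [0.409, 0.0244, 0.1439]
eef_rot: [[0.076, 0.997, 0.005], [0.997, -0.076, 0.002], [0.002, 0.005, -1.0]]
wrist_force: [0.1, -0.4, -0.6]
finger_gap: 0.002
```

Run:
```python
from h import *
o=manip.get_obs();print(o['tcp_pos'],o['wrist_force'])
p=manip.camera_params("wrist"); np.save("w6.npy",p,allow_pickle=True)
a=manip.capture("wrist")[:,:,::-1]
b=cv2.resize(manip.capture("top")[180:290,235:370,::-1],None,fx=4.36,fy=4.36,interpolation=cv2.INTER_CUBIC)
s=cv2.resize(manip.capture("scene")[165:315,250:400,::-1],None,fx=4,fy=4,interpolation=cv2.INTER_CUBIC)
cv2.imwrite("pics/w6.png",a);cv2.imwrite("pics/t6.png",b);cv2.imwrite("pics/s6.png",s)
```

```text
[0.40902423 0.02444041 0.14386948] [ 0.05761875 -0.40960257 -0.56462658]
```

View pics/w6.png

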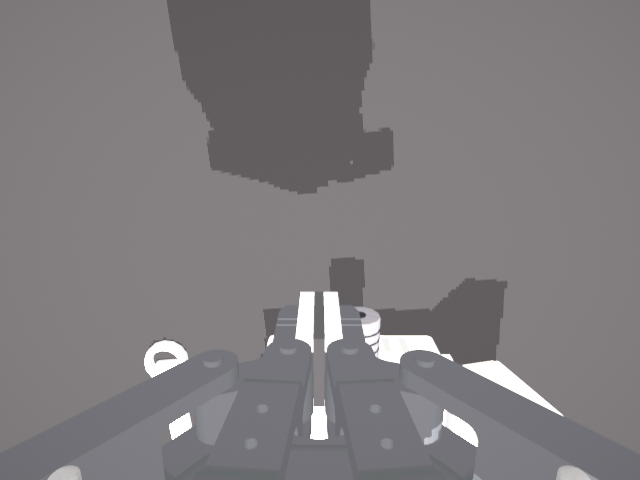

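View pics/t6.png

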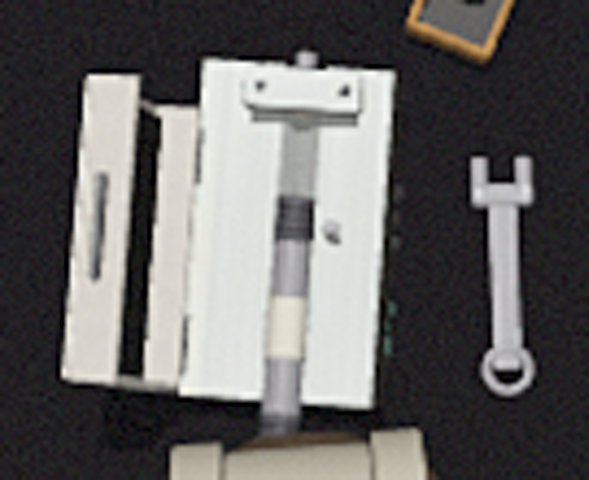

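View pics/s6.png

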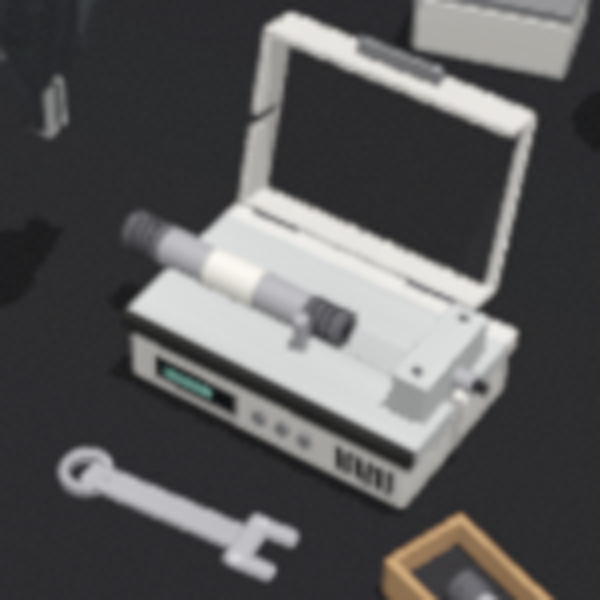

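The column is now in line in the groove (top view: column centred at u≈285, with its front at v≈197 and the block face at v≈120). Next I'll locate the tail.

Run:
```python
from h import *
p=manip.camera_params("top")
Z=lambda u,v:(235+(u+.5)/4.36-.5,180+(v+.5)/4.36-.5)
O=np.array([.5775,.036]); u=np.array([.997,-.0785]); v=np.array([.0785,.997])
for n,a,b,z in [("front top",296,197,.07),("bandF",291,298,.073),("bandT",286,358,.073),("face",305,120,.055),("tailish",279,430,.073)]:
    X=onz(p,Z(a,b),z); d=X[:2]-O; print(n,X.round(4),(d@u).round(4),(d@v).round(4))
p=np.load("w6.npy",allow_pickle=True).item()
for n,a,b,z in [("tail r",381,318,.0607),("tail top",365,309,.073)]:
    X=onz(p,(a,b),z); d=X[:2]-O; print(n,X.round(4),(d@u).round(4),(d@v).round(4))
```

```text
front top [0.6113 0.0319 0.07  ] 0.034 -0.0015
bandF [0.5499 0.0355 0.073 ] -0.0274 -0.0026
bandT [0.5139 0.0389 0.073 ] -0.0637 -0.0021
face [0.6602 0.026  0.055 ] 0.0833 -0.0035
tailish [0.4708 0.0436 0.073 ] -0.107 -0.0008
tail r [0.4541 0.0596 0.0607] -0.1249 0.0138
tail top [0.4417 0.0494 0.073 ] -0.1365 0.0027
```

Call:
{"fn": "jog_arm", "kwargs": {"deltas": [{"offset": [0.31,0.1,0],"angular": [0,0,0],"grip": 0},{"offset": [0.31,0.1,0.5],"angular": [0,0,0],"grip": 0},{"offset": [0.31,0.1,0.9],"angular": [0,0,0],"grip": 0},{"offset": [0.31,0.1,1.0],"angular": [0,0,0],"grip": 0},{"offset": [0.31,0.1,1.0],"angular": [0,0,0],"grip": 0},{"offset": [0.31,0.1,1.0],"angular": [0,0,0],"grip": 0}]}}

```text
t: 6.1
tcp_pos: [0.4177, 0.0463, 0.0613]
eef_rot: [[0.077, 0.997, -0.001], [0.997, -0.077, -0.0], [-0.0, -0.001, -1.0]]
wrist_force: [-0.3, -0.2, 0.5]
finger_gap: -0.003
```

Run:
```python
from h import *
o=manip.get_obs();print(o['tcp_pos'],o['wrist_force'])
p=manip.camera_params("wrist"); np.save("w7.npy",p,allow_pickle=True)
a=manip.capture("wrist")[:,:,::-1]
cv2.imwrite("pics/w7.png",a)
```

```text
[0.41771761 0.04628538 0.06127067] [-0.30541141 -0.2270669   0.54113938]
```

View pics/w7.png

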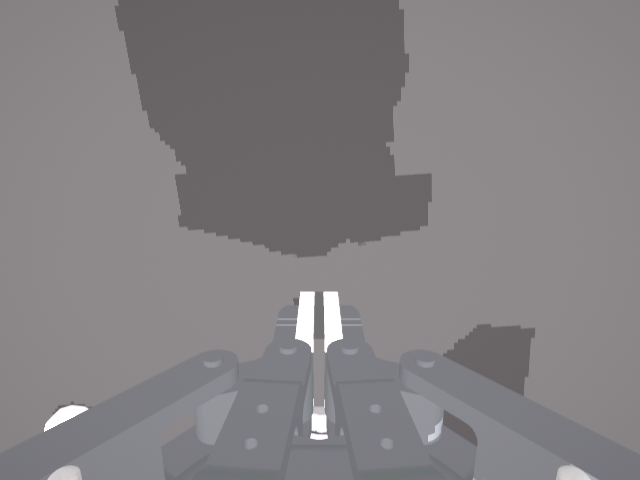

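Call:
{"fn": "jog_arm", "kwargs": {"deltas": [{"offset": [0.03,0.06,0.03],"angular": [0,0,0],"grip": 0},{"offset": [0.03,0.12,0.03],"angular": [0,0,0],"grip": 0},{"offset": [0.03,0.18,0.03],"angular": [0,0,0],"grip": 0},{"offset": [0.03,0.21,0.03],"angular": [0,0,0],"grip": 0},{"offset": [0.03,0.235,0.03],"angular": [0,0,0],"grip": 0},{"offset": [0.03,0.26,0.03],"angular": [0,0,0],"grip": 0},{"offset": [0.03,0.285,0.03],"angular": [0,0,0],"grip": 0},{"offset": [0.03,0.31,0.03],"angular": [0,0,0],"grip": 0},{"offset": [0.03,0.335,0.03],"angular": [0,0,0],"grip": 0},{"offset": [0.03,0.36,0.03],"angular": [0,0,0],"grip": 0}]}}

```text
t: 6.98
tcp_pos: [0.4465, 0.0468, 0.0584]
eef_rot: [[0.076, 0.997, -0.001], [0.997, -0.076, -0.0], [-0.0, -0.001, -1.0]]
wrist_force: [-4.1, -0.2, 1.2]
finger_gap: -0.001
```

Call:
{"fn": "jog_arm", "kwargs": {"deltas": [{"offset": [0,0.03,0],"angular": [0,0,0],"grip": 0},{"offset": [0,0.06,0],"angular": [0,0,0],"grip": 0},{"offset": [0,0.09,0],"angular": [0,0,0],"grip": 0},{"offset": [0,0.12,0],"angular": [0,0,0],"grip": 0},{"offset": [0,0.15,0],"angular": [0,0,0],"grip": 0},{"offset": [0,0.18,0],"angular": [0,0,0],"grip": 0},{"offset": [0,0.21,0],"angular": [0,0,0],"grip": 0},{"offset": [0,0.24,0],"angular": [0,0,0],"grip": 0},{"offset": [0,0.27,0],"angular": [0,0,0],"grip": 0},{"offset": [0,0.3,0],"angular": [0,0,0],"grip": 0}]}}

```text
t: 7.82
tcp_pos: [0.471, 0.0449, 0.0585]
eef_rot: [[0.076, 0.997, -0.0], [0.997, -0.076, -0.0], [-0.0, -0.0, -1.0]]
wrist_force: [-3.6, -1.6, 1.1]
finger_gap: 0.0
```

Run:
```python
from h import *
o=manip.get_obs();print(o['tcp_pos'],o['wrist_force'])
a=manip.capture("wrist")[:,:,::-1]
cv2.imwrite("pics/w8.png",a)
b=cv2.resize(manip.capture("top")[180:290,235:370,::-1],None,fx=4.36,fy=4.36,interpolation=cv2.INTER_CUBIC)
s=cv2.resize(manip.capture("scene")[165:315,250:400,::-1],None,fx=4,fy=4,interpolation=cv2.INTER_CUBIC)
cv2.imwrite("pics/t8.png",b);cv2.imwrite("pics/s8.png",s)
```

```text
[0.47097322 0.04493925 0.05845676] [-3.60078428 -1.61049819  1.09045795]
```

View pics/t8.png

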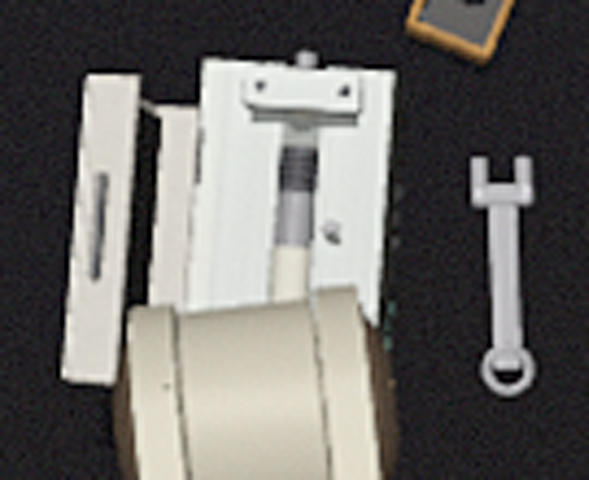

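View pics/s8.png

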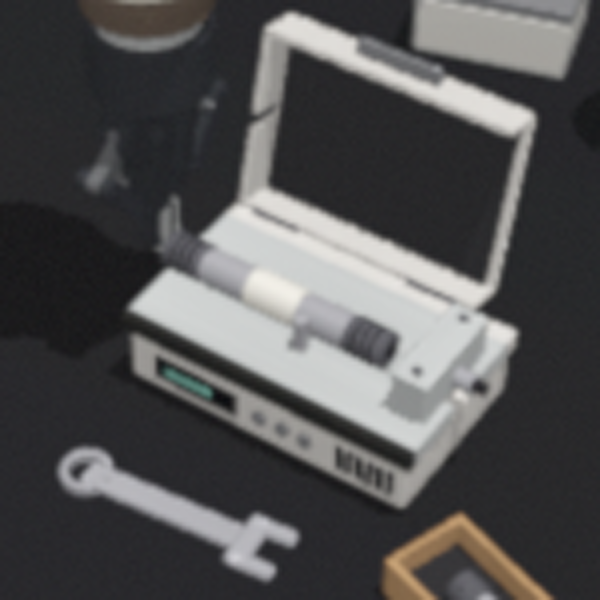

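Call:
{"fn": "jog_arm", "kwargs": {"deltas": [{"offset": [0.01,0.02,0],"angular": [0,0,0],"grip": 0},{"offset": [0.01,0.04,0],"angular": [0,0,0],"grip": 0},{"offset": [0.01,0.06,0],"angular": [0,0,0],"grip": 0},{"offset": [0.01,0.08,0],"angular": [0,0,0],"grip": 0},{"offset": [0.01,0.1,0],"angular": [0,0,0],"grip": 0},{"offset": [0.01,0.12,0],"angular": [0,0,0],"grip": 0},{"offset": [0.01,0.14,0],"angular": [0,0,0],"grip": 0},{"offset": [0.01,0.15,0],"angular": [0,0,0],"grip": 0},{"offset": [0.01,0.16,0],"angular": [0,0,0],"grip": 0}]}}

```text
t: 8.72
tcp_pos: [0.4836, 0.0448, 0.0585]
eef_rot: [[0.076, 0.997, -0.0], [0.997, -0.076, -0.0], [-0.0, -0.0, -1.0]]
wrist_force: [-3.1, -0.7, 1.4]
finger_gap: 0.001
```

Call:
{"fn": "jog_arm", "kwargs": {"deltas": [{"offset": [0,0.008,0],"angular": [0,0,0],"grip": 0},{"offset": [0,0.016,0],"angular": [0,0,0],"grip": 0},{"offset": [0,0.024,0],"angular": [0,0,0],"grip": 0},{"offset": [0,0.032,0],"angular": [0,0,0],"grip": 0}]}}

```text
t: 9.05
tcp_pos: [0.4861, 0.0446, 0.0585]
eef_rot: [[0.076, 0.997, 0.0], [0.997, -0.076, -0.0], [-0.0, 0.0, -1.0]]
wrist_force: [-3.1, -0.8, -0.1]
finger_gap: -0.002
```

Run:
```python
from h import *
o=manip.get_obs();print(o['tcp_pos'],o['wrist_force'])
b=cv2.resize(manip.capture("top")[180:290,235:370,::-1],None,fx=4.36,fy=4.36,interpolation=cv2.INTER_CUBIC)
s=cv2.resize(manip.capture("scene")[165:315,250:400,::-1],None,fx=4,fy=4,interpolation=cv2.INTER_CUBIC)
cv2.imwrite("pics/t9.png",b);cv2.imwrite("pics/s9.png",s)
```

```text
[0.48614067 0.04461206 0.05846421] [-3.05629061 -0.76710849 -0.12853041]
```

View pics/s9.png

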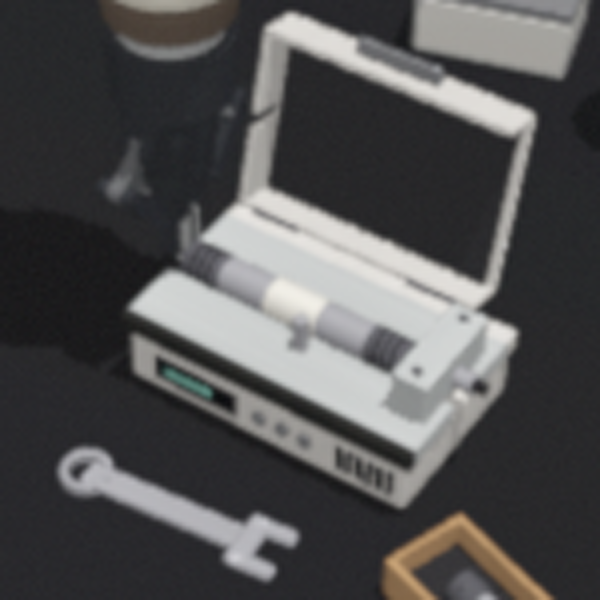

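View pics/t9.png

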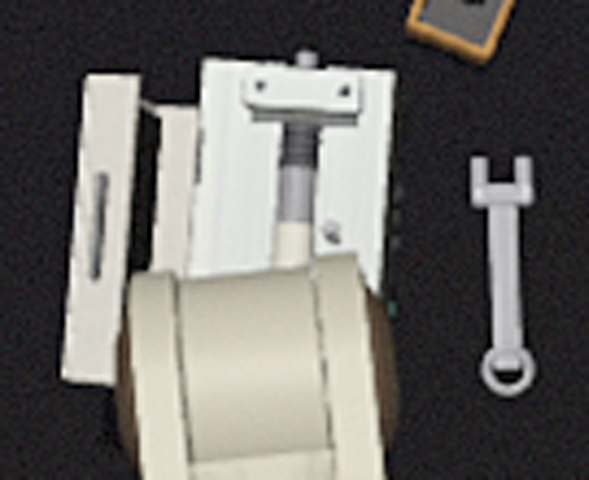

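Call:
{"fn": "jog_arm", "kwargs": {"deltas": [{"offset": [0,0.006,0],"angular": [0,0,0],"grip": 0},{"offset": [0,0.012,0],"angular": [0,0,0],"grip": 0},{"offset": [0,0.018,0],"angular": [0,0,0],"grip": 0},{"offset": [0,0.024,0],"angular": [0,0,0],"grip": 0}]}}

```text
t: 9.48
tcp_pos: [0.488, 0.0445, 0.0584]
eef_rot: [[0.076, 0.997, -0.0], [0.997, -0.076, 0.0], [-0.0, -0.0, -1.0]]
wrist_force: [-1.9, -0.4, -0.1]
finger_gap: -0.0
```

Call:
{"fn": "jog_arm", "kwargs": {"deltas": [{"offset": [0,0.006,0],"angular": [0,0,0],"grip": 0},{"offset": [0,0.012,0],"angular": [0,0,0],"grip": 0},{"offset": [0,0.018,0],"angular": [0,0,0],"grip": 0}]}}

```text
t: 9.73
tcp_pos: [0.4895, 0.0444, 0.0585]
eef_rot: [[0.076, 0.997, 0.0], [0.997, -0.076, -0.0], [-0.0, 0.0, -1.0]]
wrist_force: [-3.3, -0.4, -0.0]
finger_gap: 0.0
```

Call:
{"fn": "jog_arm", "kwargs": {"deltas": [{"offset": [0,0.006,0],"angular": [0,0,0],"grip": 0},{"offset": [0,0.012,0],"angular": [0,0,0],"grip": 0}]}}

```text
t: 9.9
tcp_pos: [0.4904, 0.0443, 0.0585]
eef_rot: [[0.076, 0.997, -0.0], [0.997, -0.076, -0.0], [-0.0, -0.0, -1.0]]
wrist_force: [-3.1, -1.6, 0.7]
finger_gap: -0.007
```

Call:
{"fn": "jog_arm", "kwargs": {"deltas": [{"offset": [0,0.006,0],"angular": [0,0,0],"grip": 0},{"offset": [0,0.012,0],"angular": [0,0,0],"grip": 0}]}}

```text
t: 10.07
tcp_pos: [0.4914, 0.0442, 0.0585]
eef_rot: [[0.076, 0.997, 0.0], [0.997, -0.076, 0.0], [0.0, 0.0, -1.0]]
wrist_force: [-2.5, -0.9, 0.0]
finger_gap: 0.001
```

Run:
```python
from h import *
o=manip.get_obs();print(o['tcp_pos'],o['wrist_force'])
b=cv2.resize(manip.capture("top")[190:240,280:330,::-1],None,fx=10,fy=10,interpolation=cv2.INTER_CUBIC)
s=cv2.resize(manip.capture("scene")[225:275,320:385,::-1],None,fx=10,fy=10,interpolation=cv2.INTER_CUBIC)
cv2.imwrite("pics/t10.png",b);cv2.imwrite("pics/s10.png",s)
```

```text
[0.49143087 0.04420223 0.05850456] [-2.49299996 -0.92497832  0.03005548]
```

View pics/s10.png

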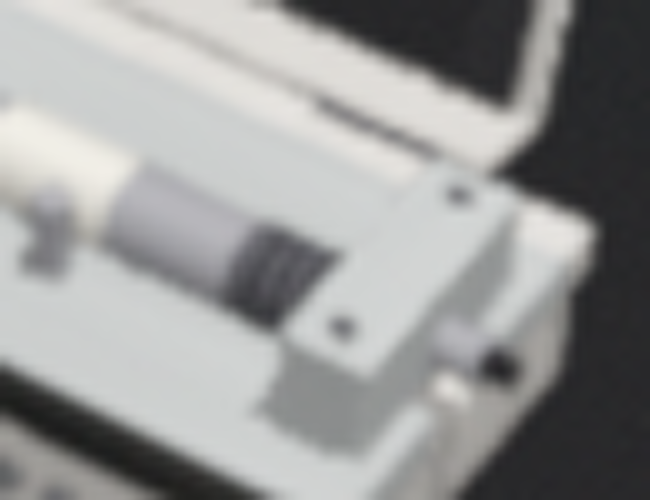

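View pics/t10.png

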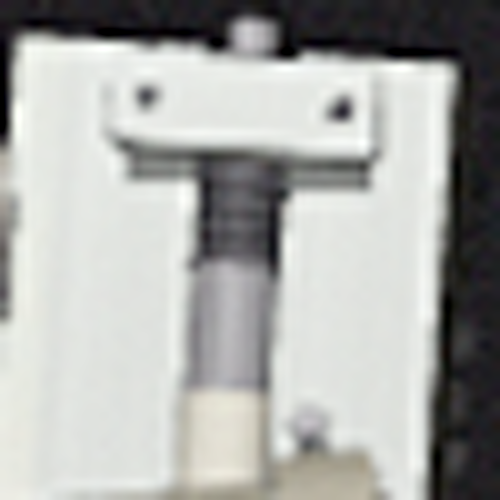

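Call:
{"fn": "jog_arm", "kwargs": {"deltas": [{"offset": [0,0.006,0],"angular": [0,0,0],"grip": 0},{"offset": [0,0.012,0],"angular": [0,0,0],"grip": 0}]}}

```text
t: 10.33
tcp_pos: [0.4923, 0.0442, 0.0585]
eef_rot: [[0.076, 0.997, -0.0], [0.997, -0.076, 0.0], [0.0, -0.0, -1.0]]
wrist_force: [-2.7, -0.5, 0.2]
finger_gap: -0.001
```

Call:
{"fn": "jog_arm", "kwargs": {"deltas": [{"offset": [0,0.006,0],"angular": [0,0,0],"grip": 0},{"offset": [0,0.012,0],"angular": [0,0,0],"grip": 0}]}}

```text
t: 10.5
tcp_pos: [0.4926, 0.0441, 0.0584]
eef_rot: [[0.076, 0.997, -0.002], [0.997, -0.076, 0.0], [0.0, -0.002, -1.0]]
wrist_force: [-8.5, -0.7, 3.4]
finger_gap: 0.001
```

Call:
{"fn": "jog_arm", "kwargs": {"deltas": [{"offset": [0,0.006,0],"angular": [0,0,0],"grip": 0},{"offset": [0,0.012,0],"angular": [0,0,0],"grip": 0}]}}

```text
t: 10.67
tcp_pos: [0.4926, 0.0441, 0.0584]
eef_rot: [[0.076, 0.997, -0.003], [0.997, -0.076, 0.0], [0.0, -0.003, -1.0]]
wrist_force: [-14.1, 0.4, 6.3]
finger_gap: -0.0
```

The TCP stalled at x=0.4926 and the force rose from 3 N to 14 N, so the column is home. I'll back off and check.

Call:
{"fn": "jog_arm", "kwargs": {"deltas": [{"offset": [0,-0.012,0],"angular": [0,0,0],"grip": 0},{"offset": [0,-0.03,0],"angular": [0,0,0],"grip": 0},{"offset": [0,-0.3,0],"angular": [0,0,0],"grip": 0},{"offset": [0,-0.6,-0.2],"angular": [0,0,0],"grip": 0},{"offset": [0,-0.6,-0.7],"angular": [0,0,0],"grip": 0},{"offset": [0,-0.6,-1],"angular": [0,0,0],"grip": 0},{"offset": [0,-0.6,-1],"angular": [0,0,0],"grip": 0}]}}

```text
t: 11.25
tcp_pos: [0.4486, 0.0481, 0.144]
eef_rot: [[0.076, 0.997, 0.009], [0.997, -0.076, 0.001], [0.002, 0.009, -1.0]]
wrist_force: [0.8, -0.3, 0.1]
finger_gap: 0.001
```

Call:
{"fn": "jog_arm", "kwargs": {"deltas": [{"offset": [0,-0.6,-0.5],"angular": [0,0,0],"grip": 0},{"offset": [0,-0.6,-1],"angular": [0,0,0],"grip": 0},{"offset": [0,-0.6,-1],"angular": [0,0,0],"grip": 0}]}}

```text
t: 11.5
tcp_pos: [0.398, 0.0516, 0.2229]
eef_rot: [[0.076, 0.997, 0.005], [0.997, -0.076, 0.001], [0.001, 0.005, -1.0]]
wrist_force: [0.7, -0.0, 0.8]
finger_gap: -0.001
```

Run:
```python
from h import *
o=manip.get_obs();print(o['tcp_pos'],o['wrist_force'])
b=cv2.resize(manip.capture("top")[180:290,235:370,::-1],None,fx=5.4,fy=5.4,interpolation=cv2.INTER_CUBIC)
s=cv2.resize(manip.capture("scene")[165:315,250:400,::-1],None,fx=4,fy=4,interpolation=cv2.INTER_CUBIC)
cv2.imwrite("pics/t11.png",b);cv2.imwrite("pics/s11.png",s)
```

```text
[0.39804297 0.05160238 0.22286949] [ 0.65160602 -0.0010592   0.82035533]
```

View pics/s11.png

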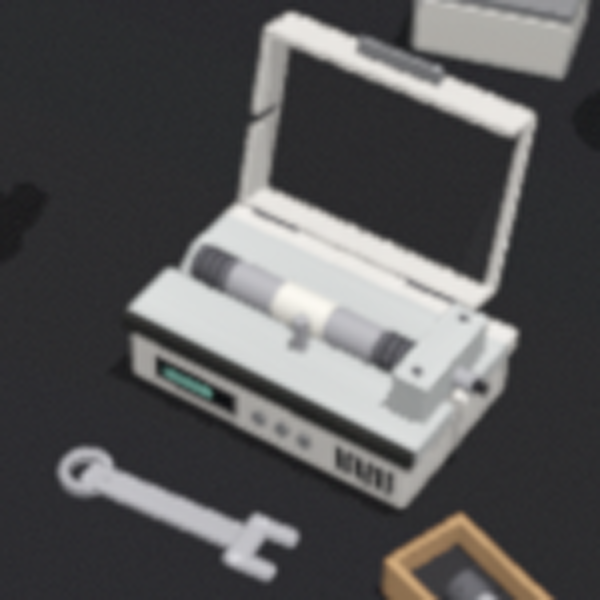

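View pics/t11.png

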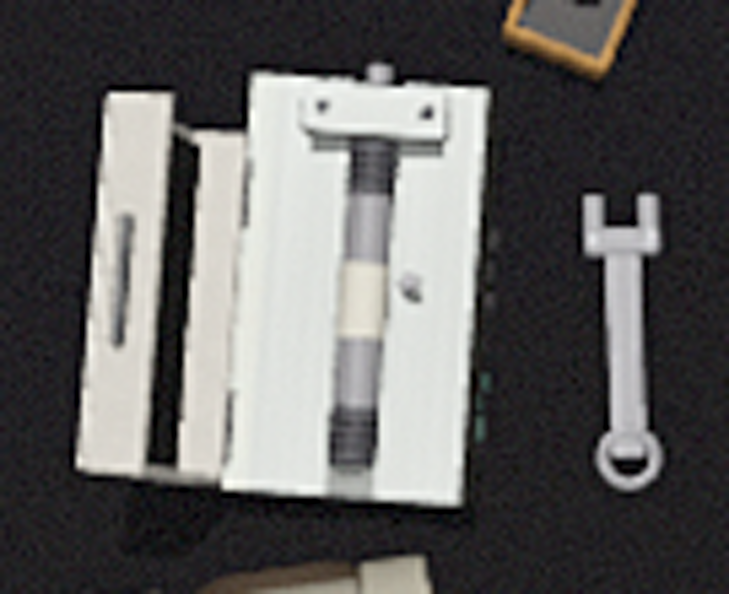

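Run:
```python
from h import *
p=manip.camera_params("top")
O=np.array([.5775,.036]); u=np.array([.997,-.0785]); v=np.array([.0785,.997])
for n,a,b,z in [("cap",163,192,.18),("bottle shoulder",176,200,.1),("tipbox r-top",176,232,.062),("tb r-bot",180,275,.062)]:
    X=onz(p,(a,b),z); d=X[:2]-O; print(n,X.round(4),(d@u).round(4),(d@v).round(4))
for n,uv in [("lidtop tail",(80+.5,470)),("lidtop front",(106,93))]:
    X=onz(p,(235+uv[0]/5.4-.5,180+uv[1]/5.4-.5),.1696); d=X[:2]-O; print(n,X.round(4),(d@u).round(4),(d@v).round(4))
```

```text
cap [0.6853 0.3729 0.18  ] 0.081 0.3443
bottle shoulder [0.6769 0.3588 0.1   ] 0.0737 0.3296
tipbox r-top [0.5971 0.3667 0.062 ] -0.0064 0.3312
tb r-bot [0.4835 0.3553 0.062 ] -0.1188 0.311
lidtop tail [0.4997 0.1621 0.1696] -0.0875 0.1196
lidtop front [0.6725 0.1498 0.1696] 0.0858 0.1209
```

Call:
{"fn": "jog_arm", "kwargs": {"deltas": [{"offset": [0.65,0.75,0],"angular": [0,0,0],"grip": 0},{"offset": [0.65,0.75,0],"angular": [0,0,0],"grip": 0},{"offset": [0.65,0.75,0],"angular": [0,0,0],"grip": 0}]}}

```text
t: 11.85
tcp_pos: [0.4662, 0.1013, 0.2153]
eef_rot: [[0.075, 0.997, -0.001], [0.997, -0.075, 0.0], [0.0, -0.001, -1.0]]
wrist_force: [0.8, 0.3, 0.5]
finger_gap: 0.002
```

Call:
{"fn": "jog_arm", "kwargs": {"deltas": [{"offset": [0.65,0.75,0],"angular": [0,0,0],"grip": 0},{"offset": [0.65,0.75,0],"angular": [0,0,0],"grip": 0},{"offset": [0.65,0.75,0],"angular": [0,0,0],"grip": 0}]}}

```text
t: 12.1
tcp_pos: [0.5299, 0.1488, 0.2137]
eef_rot: [[0.075, 0.997, -0.004], [0.997, -0.075, -0.0], [-0.001, -0.004, -1.0]]
wrist_force: [0.5, 0.0, 0.3]
finger_gap: -0.001
```

Call:
{"fn": "jog_arm", "kwargs": {"deltas": [{"offset": [0.65,0.75,0],"angular": [0,0,0],"grip": 0},{"offset": [0.65,0.75,0],"angular": [0,0,0],"grip": 0},{"offset": [0.65,0.75,0],"angular": [0,0,0],"grip": 0},{"offset": [0.65,0.75,0],"angular": [0,0,0],"grip": 0}]}}

```text
t: 12.43
tcp_pos: [0.591, 0.1941, 0.2147]
eef_rot: [[0.075, 0.997, -0.004], [0.997, -0.075, -0.001], [-0.002, -0.004, -1.0]]
wrist_force: [-0.1, -0.1, -0.3]
finger_gap: 0.001
```

Run:
```python
from h import *
o=manip.get_obs();print(o['tcp_pos'],o['wrist_force'])
O=np.array([.5775,.036]); u=np.array([.997,-.0785]); v=np.array([.0785,.997])
d=o['tcp_pos'][:2]-O; print(d@u,d@v)
cv2.imwrite("pics/w12.png",manip.capture("wrist")[:,:,::-1])
```

```text
[0.59097074 0.19413987 0.21466565] [-0.08944531 -0.09613677 -0.31359544]
0.0010163503330722745 0.1587229029725476
```

View pics/w12.png

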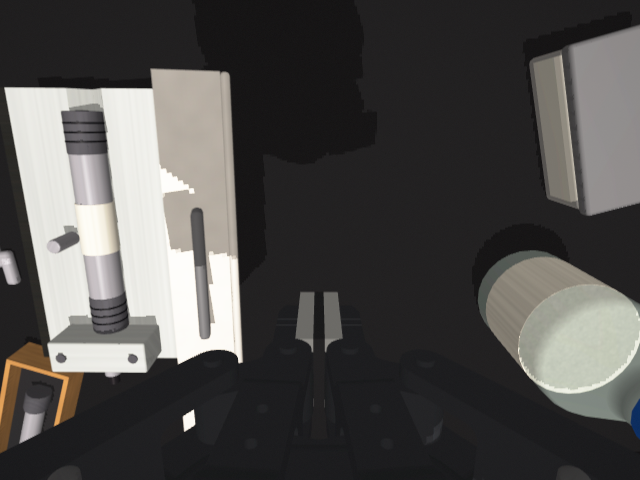

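The wrist view confirms that the column is home against the block. The lid's free wall is at u≈150–240, the fingers sit beyond it on the +y side, and the bottle is well clear. Next I'll descend behind the lid and push.

Call:
{"fn": "jog_arm", "kwargs": {"deltas": [{"offset": [0,0,0.4],"angular": [0,0,0],"grip": 0},{"offset": [0,0,0.75],"angular": [0,0,0],"grip": 0},{"offset": [-0.1,0,0.75],"angular": [0,0,0],"grip": 0},{"offset": [-0.2,0,0.75],"angular": [0,0,0],"grip": 0},{"offset": [-0.28,0,0.75],"angular": [0,0,0],"grip": 0},{"offset": [-0.36,0,0.75],"angular": [0,0,0],"grip": 0},{"offset": [-0.44,0,0.75],"angular": [0,0,0],"grip": 0}]}}

```text
t: 13.07
tcp_pos: [0.5884, 0.1594, 0.1637]
eef_rot: [[0.076, 0.997, 0.007], [0.997, -0.076, 0.006], [0.007, 0.006, -1.0]]
wrist_force: [-1.7, 12.6, 19.3]
finger_gap: -0.002
```

Run:
```python
from h import *
o=manip.get_obs();print(o['tcp_pos'],o['wrist_force'])
cv2.imwrite("pics/w13.png",manip.capture("wrist")[:,:,::-1])
s=cv2.resize(manip.capture("scene")[115:315,250:450,::-1],None,fx=3,fy=3,interpolation=cv2.INTER_CUBIC)
cv2.imwrite("pics/s13.png",s)
```

```text
[0.5883752  0.15938643 0.16369881] [-1.73065222 12.62656764 19.25813332]
```

View pics/w13.png

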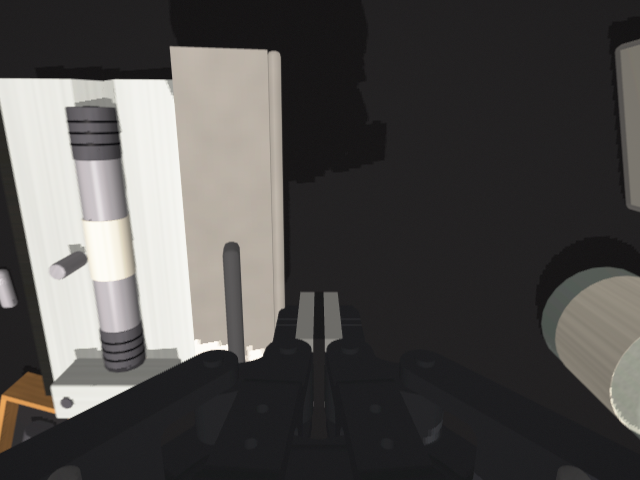

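View pics/s13.png

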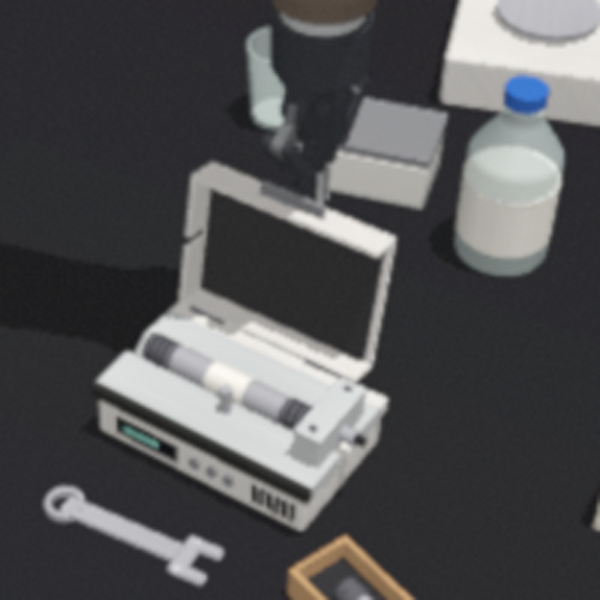

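Call:
{"fn": "jog_arm", "kwargs": {"deltas": [{"offset": [0.08,0,0],"angular": [0,0,0],"grip": 0},{"offset": [0.08,0,-0.18],"angular": [0,0,0],"grip": 0},{"offset": [0,0,-0.18],"angular": [0,0,0],"grip": 0},{"offset": [-0.07,0,-0.19],"angular": [0,0,0],"grip": 0},{"offset": [-0.14,0,-0.2],"angular": [0,0,0],"grip": 0},{"offset": [-0.21,0,-0.2],"angular": [0,0,0],"grip": 0},{"offset": [-0.28,0,-0.2],"angular": [0,0,0],"grip": 0}]}}

```text
t: 13.75
tcp_pos: [0.5859, 0.1367, 0.1774]
eef_rot: [[0.076, 0.997, 0.004], [0.997, -0.076, 0.005], [0.005, 0.003, -1.0]]
wrist_force: [-6.2, 11.3, 25.9]
finger_gap: -0.002
```

Run:
```python
from h import *
o=manip.get_obs();print(o['tcp_pos'],o['wrist_force'],o['torque'])
p=manip.camera_params("wrist");np.save("w14.npy",p,allow_pickle=True)
cv2.imwrite("pics/w14.png",manip.capture("wrist")[:,:,::-1])
s=cv2.resize(manip.capture("scene")[145:265,280:400,::-1],None,fx=5,fy=5,interpolation=cv2.INTER_CUBIC)
cv2.imwrite("pics/s14.png",s)
print(proj(p,o['tcp_pos']), proj(p,o['tcp_pos']+[0,0,.02]))
```

```text
[0.58593956 0.13674241 0.17735251] [-6.2268575  11.31388536 25.88009515] [2.39499787 1.25042564 0.01412385]
[314.07312771 316.51237437] [313.84711891 344.43543087]
```

View pics/w14.png

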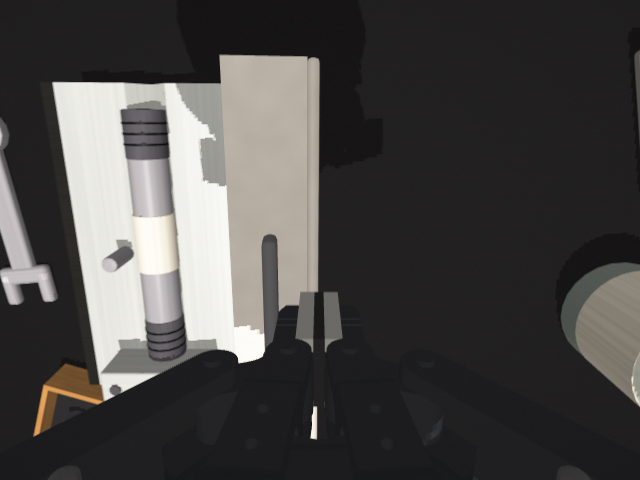

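View pics/s14.png

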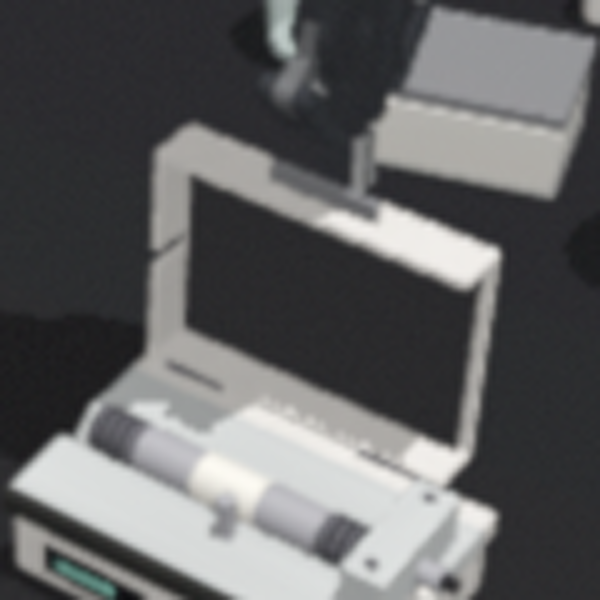

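Call:
{"fn": "jog_arm", "kwargs": {"deltas": [{"offset": [0,0,-0.3],"angular": [0,0,0],"grip": 0},{"offset": [0.3,0,-0.3],"angular": [0,0,0],"grip": 0},{"offset": [0.6,0,-0.3],"angular": [0,0,0],"grip": 0},{"offset": [0.6,0,-0.3],"angular": [0,0,0],"grip": 0}]}}

```text
t: 14.18
tcp_pos: [0.5893, 0.1856, 0.1981]
eef_rot: [[0.075, 0.997, -0.0], [0.997, -0.075, 0.001], [0.001, -0.0, -1.0]]
wrist_force: [0.4, 0.1, 0.3]
finger_gap: -0.003
```

Run:
```python
from h import *
o=manip.get_obs();print(o['tcp_pos'],o['wrist_force'])
O=np.array([.5775,.036]); u=np.array([.997,-.0785]); v=np.array([.0785,.997])
d=o['tcp_pos'][:2]-O; print("tcp h",d@u,d@v)
p=manip.camera_params("wrist");np.save("w15.npy",p,allow_pickle=True)
im=manip.capture("wrist")
cv2.imwrite("pics/w15.png",im[:,:,::-1])
for th in np.arange(1.4,1.96,.1):
    E=[62-125*np.cos(th)+31*np.sin(th),55+125*np.sin(th)+31*np.cos(th)]
    W=O+(-.06)*u+E[0]/1000*v; print(round(th,2),np.round(E,1),proj(p,[W[0],W[1],E[1]/1000]).round(1))
```

```text
[0.58926081 0.18563492 0.19808786] [0.44252775 0.10714956 0.34009615]
tcp h -2.081650185615803e-05 0.15010923661107317
1.4 [ 71.3 183.5] [ 96.9 146.5]
1.5 [ 84.1 181.9] [134.1 146.4]
1.6 [ 96.6 179. ] [171.1 146.1]
1.7 [108.8 175. ] [206.7 145.6]
1.8 [120.6 169.7] [239.9 145. ]
1.9 [131.7 163.3] [270.  144.2]
```

View pics/w15.png

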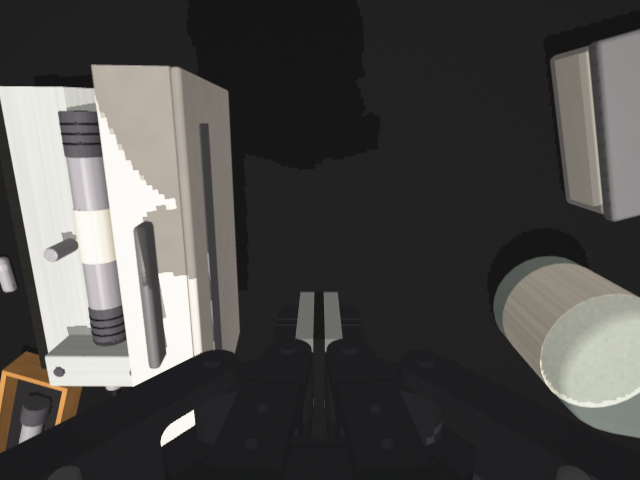

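Call:
{"fn": "jog_arm", "kwargs": {"deltas": [{"offset": [0,0,0.35],"angular": [0,0,0],"grip": 0},{"offset": [0,0,0.6],"angular": [0,0,0],"grip": 0},{"offset": [-0.15,0,0.6],"angular": [0,0,0],"grip": 0},{"offset": [-0.3,0,0.6],"angular": [0,0,0],"grip": 0},{"offset": [-0.38,0,0.6],"angular": [0,0,0],"grip": 0},{"offset": [-0.38,0,0.6],"angular": [0,0,0],"grip": 0}]}}

```text
t: 14.73
tcp_pos: [0.5874, 0.151, 0.1523]
eef_rot: [[0.079, 0.997, 0.002], [0.997, -0.079, 0.0], [0.0, 0.002, -1.0]]
wrist_force: [-1.0, 1.0, -0.1]
finger_gap: -0.001
```

Call:
{"fn": "jog_arm", "kwargs": {"deltas": [{"offset": [-0.08,0,0],"angular": [0,0,0],"grip": 0},{"offset": [-0.15,0,-0.02],"angular": [0,0,0],"grip": 0},{"offset": [-0.2,0,-0.03],"angular": [0,0,0],"grip": 0},{"offset": [-0.25,0,-0.04],"angular": [0,0,0],"grip": 0},{"offset": [-0.33,0,-0.055],"angular": [0,0,0],"grip": 0},{"offset": [-0.41,0,-0.07],"angular": [0,0,0],"grip": 0}]}}

```text
t: 15.23
tcp_pos: [0.5845, 0.1205, 0.1566]
eef_rot: [[0.076, 0.997, 0.001], [0.997, -0.076, 0.0], [0.0, 0.001, -1.0]]
wrist_force: [2.0, 2.9, 0.6]
finger_gap: -0.003
```

Run:
```python
from h import *
o=manip.get_obs();print(o['tcp_pos'],o['wrist_force'])
O=np.array([.5775,.036]); u=np.array([.997,-.0785]); v=np.array([.0785,.997])
d=o['tcp_pos'][:2]-O; print("tcp h",d@u,d@v)
p=manip.camera_params("wrist")
im=manip.capture("wrist")
cv2.imwrite("pics/w16.png",im[:,:,::-1])
for th in np.arange(1.1,1.76,.1):
    E=[62-125*np.cos(th)+31*np.sin(th),55+125*np.sin(th)+31*np.cos(th)]
    W=O+(-.06)*u+E[0]/1000*v; print(round(th,2),np.round(E,1),proj(p,[W[0],W[1],E[1]/1000]).round(1))
```

```text
[0.58450079 0.12046209 0.15655241] [2.0145208  2.90606664 0.64028884]
tcp h 0.0003495091788967903 0.08475826869738602
1.1 [ 32.9 180.5] [124.4 154.2]
1.2 [ 45.6 182.7] [167.8 155. ]
1.3 [ 58.4 183.7] [214.7 155.4]
1.4 [ 71.3 183.5] [263.1 155.5]
1.5 [ 84.1 181.9] [311.  155.2]
1.6 [ 96.6 179. ] [356.4 154.6]
1.7 [108.8 175. ] [397.6 153.6]
```

View pics/w16.png

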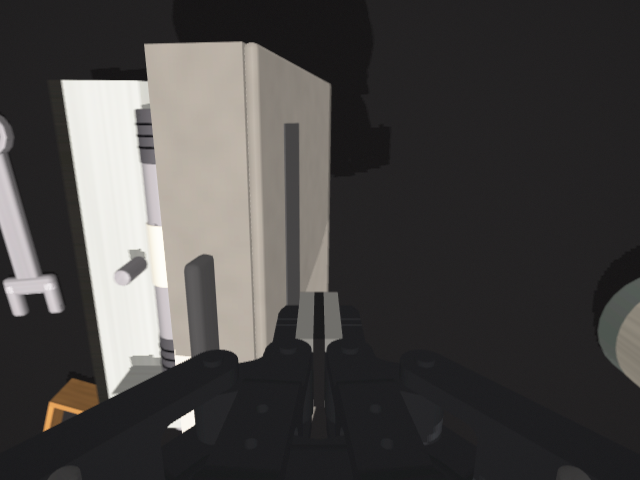

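Call:
{"fn": "jog_arm", "kwargs": {"deltas": [{"offset": [-0.085,0,-0.012],"angular": [0,0,0],"grip": 0},{"offset": [-0.16,0,-0.025],"angular": [0,0,0],"grip": 0},{"offset": [-0.22,0,-0.035],"angular": [0,0,0],"grip": 0},{"offset": [-0.285,0,-0.04],"angular": [0,0,0],"grip": 0},{"offset": [-0.35,0,-0.035],"angular": [0,0,0],"grip": 0},{"offset": [-0.41,0,-0.025],"angular": [0,0,0],"grip": 0},{"offset": [-0.475,0,-0.01],"angular": [0,0,0],"grip": 0},{"offset": [-0.54,0,0.005],"angular": [0,0,0],"grip": 0},{"offset": [-0.665,0,0.05],"angular": [0,0,0],"grip": 0},{"offset": [-0.79,0,0.1],"angular": [0,0,0],"grip": 0}]}}

```text
t: 16.12
tcp_pos: [0.5794, 0.0569, 0.1479]
eef_rot: [[0.076, 0.997, 0.0], [0.997, -0.076, -0.0], [-0.0, 0.0, -1.0]]
wrist_force: [0.4, 3.6, 0.2]
finger_gap: 0.001
```

Run:
```python
from h import *
o=manip.get_obs();print(o['tcp_pos'],o['wrist_force'])
O=np.array([.5775,.036]); u=np.array([.997,-.0785]); v=np.array([.0785,.997])
d=o['tcp_pos'][:2]-O; print("tcp h",d@u,d@v)
cv2.imwrite("pics/w17.png",manip.capture("wrist")[:,:,::-1])
```

```text
[0.5794233  0.05686782 0.14793678] [0.43898083 3.56548489 0.24939568]
tcp h 0.0002794101074528898 0.020956196826924973
```

View pics/w17.png

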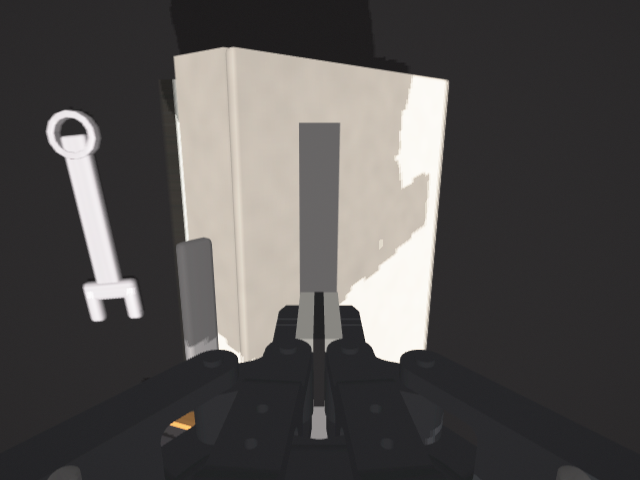

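Call:
{"fn": "jog_arm", "kwargs": {"deltas": [{"offset": [-0.11,0,0.06],"angular": [0,0,0],"grip": 0},{"offset": [-0.21,0,0.14],"angular": [0,0,0],"grip": 0},{"offset": [-0.31,0,0.225],"angular": [0,0,0],"grip": 0},{"offset": [-0.4,0,0.32],"angular": [0,0,0],"grip": 0},{"offset": [-0.475,0,0.425],"angular": [0,0,0],"grip": 0},{"offset": [-0.545,0,0.535],"angular": [0,0,0],"grip": 0},{"offset": [-0.58,0,0.6],"angular": [0,0,0],"grip": 0},{"offset": [-0.6,0,0.65],"angular": [0,0,0],"grip": 0}]}}

```text
t: 16.83
tcp_pos: [0.5755, 0.009, 0.0949]
eef_rot: [[0.077, 0.997, -0.001], [0.997, -0.077, -0.0], [-0.0, -0.001, -1.0]]
wrist_force: [-0.9, -2.1, 2.7]
finger_gap: -0.0
```

Call:
{"fn": "jog_arm", "kwargs": {"deltas": [{"offset": [-0.02,0,0.03],"angular": [0,0,0],"grip": 0},{"offset": [-0.04,0,0.06],"angular": [0,0,0],"grip": 0},{"offset": [-0.04,0,0.08],"angular": [0,0,0],"grip": 0},{"offset": [-0.04,0,0.1],"angular": [0,0,0],"grip": 0},{"offset": [-0.04,0,0.11],"angular": [0,0,0],"grip": 0}]}}

```text
t: 17.25
tcp_pos: [0.5756, 0.0065, 0.0873]
eef_rot: [[0.076, 0.997, 0.0], [0.997, -0.076, -0.0], [-0.0, 0.0, -1.0]]
wrist_force: [-0.4, -0.5, 1.5]
finger_gap: 0.003
```

Run:
```python
from h import *
o=manip.get_obs();print(o['tcp_pos'],o['wrist_force'])
cv2.imwrite("pics/w18.png",manip.capture("wrist")[:,:,::-1])
s=cv2.resize(manip.capture("scene")[145:315,250:420,::-1],None,fx=3.5,fy=3.5,interpolation=cv2.INTER_CUBIC)
cv2.imwrite("pics/s18.png",s)
```

```text
[0.57564045 0.00648046 0.08727679] [-0.44654818 -0.49300301  1.54571552]
```

View pics/s18.png

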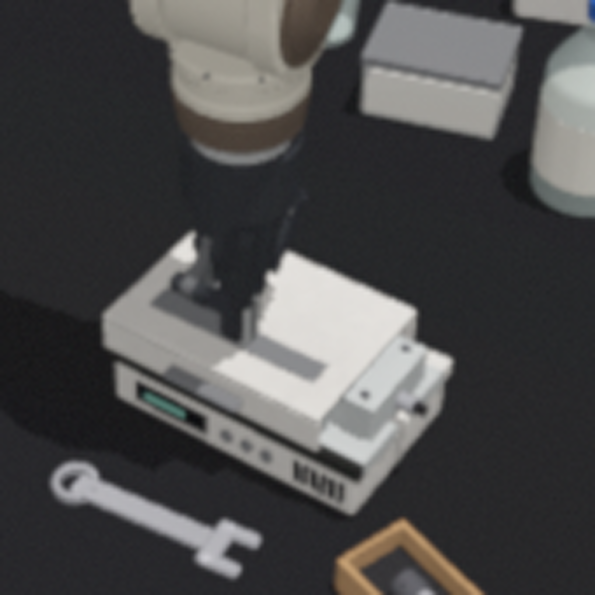

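Nearly shut. I'll press on gently until the force rises.

Call:
{"fn": "jog_arm", "kwargs": {"deltas": [{"offset": [0,0,0.01],"angular": [0,0,0],"grip": 0},{"offset": [0,0,0.02],"angular": [0,0,0],"grip": 0},{"offset": [0,0,0.03],"angular": [0,0,0],"grip": 0}]}}

```text
t: 17.6
tcp_pos: [0.5757, 0.0065, 0.086]
eef_rot: [[0.076, 0.997, 0.001], [0.997, -0.076, -0.0], [-0.0, 0.001, -1.0]]
wrist_force: [-5.5, -2.2, 14.7]
finger_gap: -0.002
```

Call:
{"fn": "jog_arm", "kwargs": {"deltas": [{"offset": [0,0,0.01],"angular": [0,0,0],"grip": 0},{"offset": [0,0,0.02],"angular": [0,0,0],"grip": 0}]}}

```text
t: 17.77
tcp_pos: [0.5758, 0.0065, 0.0859]
eef_rot: [[0.076, 0.997, 0.002], [0.997, -0.076, -0.0], [0.0, 0.002, -1.0]]
wrist_force: [-10.8, -1.6, 25.9]
finger_gap: -0.006
```

The tip stops at z=0.086, the closed height, and the force rises to 26 N. I'll hold briefly, then retreat.

Call:
{"fn": "jog_arm", "kwargs": {"deltas": [{"offset": [0,0,0],"angular": [0,0,0],"grip": 0},{"offset": [0,0,0],"angular": [0,0,0],"grip": 0},{"offset": [0,0,-0.03],"angular": [0,0,0],"grip": 0},{"offset": [0,0,-0.1],"angular": [0,0,0],"grip": 0},{"offset": [0,0,-0.5],"angular": [0,0,0],"grip": 0},{"offset": [0,0,-1],"angular": [0,0,0],"grip": 0},{"offset": [0,0,-1],"angular": [0,0,0],"grip": 0}]}}

```text
t: 18.35
tcp_pos: [0.5777, 0.0067, 0.1707]
eef_rot: [[0.076, 0.997, 0.009], [0.997, -0.076, 0.0], [0.001, 0.009, -1.0]]
wrist_force: [1.7, 0.3, 1.3]
finger_gap: -0.001
```

Call:
{"fn": "jog_arm", "kwargs": {"deltas": [{"offset": [0,-0.5,-0.8],"angular": [0,0,0],"grip": 0},{"offset": [0,-1,-1],"angular": [0,0,0],"grip": 0},{"offset": [0,-1,-1],"angular": [0,0,0],"grip": 0},{"offset": [0,-1,-1],"angular": [0,0,0],"grip": 0}]}}

```text
t: 18.68
tcp_pos: [0.4939, 0.013, 0.2487]
eef_rot: [[0.076, 0.997, 0.006], [0.997, -0.076, 0.0], [0.001, 0.006, -1.0]]
wrist_force: [-0.3, 1.0, 0.9]
finger_gap: -0.003
```

Call:
{"fn": "jog_arm", "kwargs": {"deltas": [{"offset": [0,-0.5,0],"angular": [0,0,0],"grip": 0},{"offset": [0,-1,0],"angular": [0,0,0],"grip": 0},{"offset": [0,-1,0],"angular": [0,0,0],"grip": 0},{"offset": [0,-1,0],"angular": [0,0,0],"grip": 0}]}}

```text
t: 19.02
tcp_pos: [0.4152, 0.0189, 0.2437]
eef_rot: [[0.076, 0.997, 0.002], [0.997, -0.076, 0.0], [0.0, 0.002, -1.0]]
wrist_force: [-0.1, -1.3, -0.1]
finger_gap: -0.001
```

Run:
```python
from h import *
o=manip.get_obs();print(o['t'],o['tcp_pos'],o['wrist_force'])
O=np.array([.5775,.036]); u=np.array([.997,-.0785]); v=np.array([.0785,.997])
t=manip.capture("top"); sc=manip.capture("scene")
cv2.imwrite("pics/t19f.png",t[:,:,::-1])
cv2.imwrite("pics/t19.png",cv2.resize(t[180:290,235:370,::-1],None,fx=5.4,fy=5.4,interpolation=cv2.INTER_CUBIC))
cv2.imwrite("pics/s19.png",cv2.resize(sc[175:305,260:400,::-1],None,fx=4.5,fy=4.5,interpolation=cv2.INTER_CUBIC))
for n in("top","scene"):
  p=manip.camera_params(n)
  for th in (0,.05,.1):
    for x in (-.0875,.0855):
      E=[62-125*np.cos(th)+31*np.sin(th),55+125*np.sin(th)+31*np.cos(th)]
      W=O+x*u+E[0]/1000*v; print(n,th,x,proj(p,[W[0],W[1],E[1]/1000]).round(1))
```

```text
19.0167 [0.4152092  0.01891301 0.24373118] [-0.05639543 -1.33887514 -0.13843848]
top 0 -0.0875 [322.9 272.2]
top 0 0.0855 [327.2 206.2]
top 0.05 -0.0875 [322.3 272.1]
top 0.05 0.0855 [326.6 205.9]
top 0.1 -0.0875 [321.6 272. ]
top 0.1 0.0855 [325.9 205.5]
scene 0 -0.0875 [279.4 234.9]
scene 0 0.0855 [341.  264.9]
scene 0.05 -0.0875 [279.7 232.6]
scene 0.05 0.0855 [341.5 262.5]
scene 0.1 -0.0875 [280.1 230.2]
scene 0.1 0.0855 [342.  260.1]
```

View pics/s19.png

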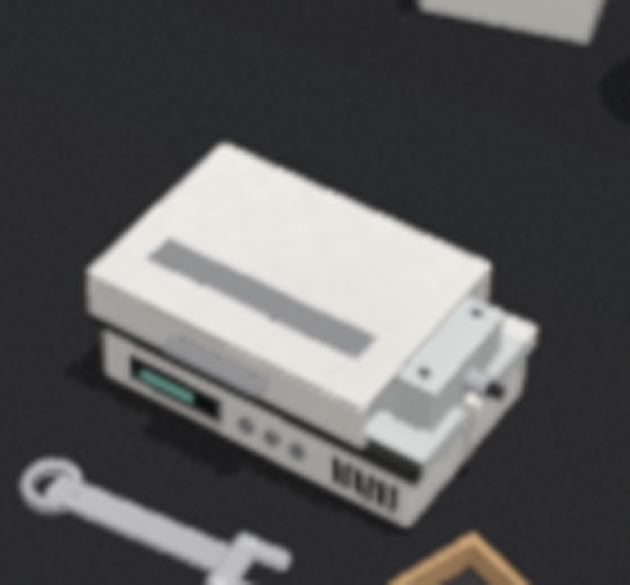

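View pics/t19f.png

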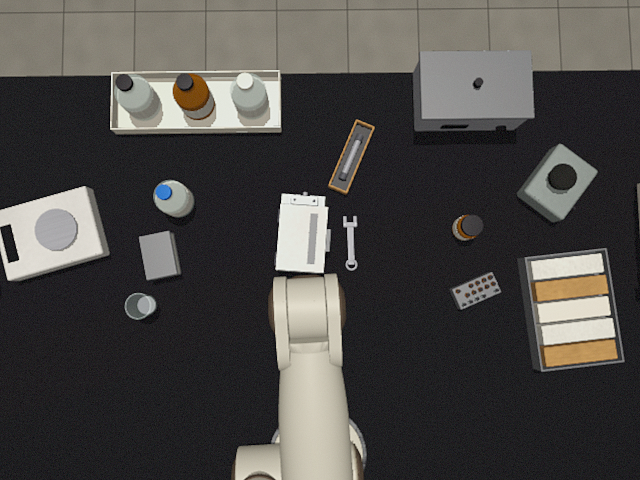

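The lid corners are at scene px (279.6,235) and (341.1,265), against predictions of (279.4,234.9) and (341.0,264.9) for angle 0. So the lid is closed, and the bystanders look unmoved. I'll hand it in.

Run:
```python
from workcell import manip
print(manip.job_done())
```

```text
the job is handed in; nothing more can be done
None
```

I handed the job in at 19.0 s with the column seated against the inlet block and the lid closed; no verdict was reported.

- **Swing:** I pushed the column's tail round against the guide post with shut fingers until it dropped into the groove. Pictures from above and the side showed it in line.
- **Slide:** I slid it along the groove at about 3 N. At the inlet block the tool stopped advancing and the force rose to 14 N. Pictures afterwards showed the front end against the block.
- **Lid:** The first push jammed on a ledge of the fingers and the second came down on the lid's edge. Wrist forces were about 20–30 N. I backed off and followed the lid's arc instead, which took only about 3 N, then pressed it down to 26 N.

**Last checks:**
- The tool tip stopped at 86 mm, the lid's closed height, and the lid's corners matched a closed lid to within a pixel.
- In the final overhead picture the bystanders looked where they started, and the arm was clear of everything.
- I did not see the column again after the lid closed. My last view of it was partial, while the lid was still well open, and it looked undisturbed.

**Disagreements:**
- The column started about 0.8 rad from the groove, not the stated 0.33–0.47, with its tail over the bed's -y side.
- My estimates of the heater's position from different views differed by 2–3 mm.

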